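# Hang the seam tweezers on the jig rail and hold their guards on the scribed lines

### The arm

A 6-joint arm with a two-finger parallel gripper is mounted at the origin on a cart in front of the work surface, level with it; the furniture and walls round the work are solid. World frame = base frame: x ahead of the robot, y to its left, z up, the work surface at z = 0. Lengths are in mm, angles in degrees, forces in N, time in s.
With the tool pointing down it reaches from about 300 to 850 mm from the base axis. Payload 4.2 kg.
Tool frame: the origin (TCP) lies midway between the tips of the shut fingers; the grasp point (between the pads) lies 19 mm behind it; z points along the fingers, x is the direction in which the jaws open and shut, and the axes are right-handed (so a half turn about z gives the same grasp; the last joint's range is limited). The gripper opens to 91 mm and grips with 3 to 60 N. Pads are 32 mm wide; open, the fingers measure 118 mm over their backs; the gripper's body (76 mm by 178 mm) begins 60 mm behind the grasp point.
Start: joints at [64.057, 18.312, 89.639, -0, 72.044, -1.146], TCP at [241.168, 521.998, 213.976] pointing down, gripper open.
Joint ranges: [-177.97, 177.97], [-48.28, 115.42], [12.27, 149.76], [-77.06, 257.06], [2.81, 150.46], [-146.56, 146.56]. Speed limits (degrees/s): [147.25, 147.25, 180, 180, 180, 180].

### API

Orientations are given as [roll, pitch, yaw] about the fixed x, y, z axes, in that order (R = Rz(yaw) Ry(pitch) Rx(roll)).
In Python, from workcell import env gives the robot as it stands. The module is installed in compiled form; this text tells all that it offers.
- The arm moves only by the tool drive_tool, never from a script. Its argument "series" is a list of rows, each a list of 3 entries, a list of its own where there are three numbers: the closure, from 0 (fully open) to 1 (shut), then the shift along the tool's x, y, z in mm, then the turn, a rotation vector about the tool's x, y, z in rad. In form: [[gripper, [dx, dy, dz], [rx, ry, rz]], ...]. A call has exactly 5 rows; each row is the pose to reach, as a shift and turn from the pose commanded when the call began, along the tool's axes at that moment; what a row does not reach only later rows make up. A row lasts 1/10 s, in which the tool goes at most 50 mm and 8.59 degrees, less where a joint would pass 70% of its speed; a pose out of reach is approached as far as the arm can. A call with a gripper value outside its range is refused whole. The fingers move at their own pace and stop on an object; "squeeze" is the grip in N (left out, the last holds). Time passes only in rows, so rows that repeat a pose let the fingers close, or fill a call up. It gives the time, the measured TCP pose, the force and the opening at its end, in the units of the state.
- env.state(): the state, without advancing time (a new reading comes with each control period).
- env.grab_frame(name): name is "side" or "top"; returns a dict with "image" (480x640x3 uint8, red, green, blue), "K" (3x3 intrinsics, pixels), "origin" and "orientation" of the camera in the world. Camera axes: x right, y down, z forward; pixel columns grow to the right and rows downward; lengths in mm; the calibration is good to about 2 mm. A picture is of the moment at which its call begins. There is no depth.
- env.job_done(): hands the job in, once; it reports no verdict.
The state is a dict: "time_s": time; "qpos": joint angles; "qvel": joint speeds; "effort": joint torques, N m; "ee_pos": TCP position; "ee_rot": TCP orientation; "force": force on the tool from outside, world axes, zero at the start; "torque": the same for the moment, N m; "gripper_width": finger opening in mm.
Only numpy, scipy, OpenCV 4.12 (cv2) and the standard library are available. Lean on these libraries where they do the work, as an engineer would, in place of code of your own. Each camera call takes 0.05 s, during which the arm holds its last target.

### The job

The coupon in the jig is about to be welded. Take the seam tweezers (the sprung tweezers with two copper guards) from their stand, hook them on the jig's rail at its open right-hand end, where no keeper strip covers it, and slide them along under the keeper, jaws open, until the seam lies midway between the guards. Then squeeze the arms until the two guards stand over the two scribed lines, 14 mm apart, and finish holding that gap steady, with the tweezers still seated on the rail and the guards clear of the coupon; do not knock the other things on the table about.

Things in the scene. Friction and masses are not known exactly. Their poses are not given: they have to be found in the camera images.
- seam_tweezers: sprung steel tweezers, 0.14 kg, with an aluminium saddle hook, hanging tips down on the stand. Origin: middle of the roof of the hook's slot, which sits on a rail's top. z up, y along the rail, x to its back. Slot 7.2 mm wide, 24 mm long; to hook on or off, the origin must clear the rail's top by 16 mm. Its 4 mm thick roof passes under the keeper. The arms hang in the plane x = -0.033
- head (a point): middle of the head, a rigid block above the arms to carry and slide the tweezers by: 16 mm in x, 22 mm in y (flat sides), 16 mm high, from 4 to 20 mm above the tweezers' origin, 33 mm in front of it. The arms bulge out from 10 mm below the origin, so fingers that take the head stay above that
- hook_lip (a point): middle of the lower edge of the hook's back lip, which slants outward as a lead-in (7.2 mm slot at the roof, 13 mm from the front plate at this edge). The straight front plate stands 4 mm in front of the origin (x = -0.004) and reaches 37 mm below it, its lower end bent forward. Hung free, the tweezers lean about 0.06 rad, head forward and down; the slot's play allows it
- pinch (a point): midway between the ribbed finger pads on the arms' outsides (20 mm wide in x, 24 mm high, facing +y and -y), 33 mm before and 24 mm below the tweezers' origin. Pinch along y from above, fingertips 40 to 48 mm below the origin; the pads lean, so the fingers bear on their lower ends, 35 mm below it. The span there is 50 mm free, 40 mm at the 14 mm gap; 1 mm of squeeze closes the gap 2 mm
- jaw_left (a joint): inward turn of the left (+y) arm about its hinge under the head, 2 mm below the tweezers' origin (34 mm above the pads' lower ends), rad: 0 free (open), 0.143 when its guard is 7 mm from the tweezers' middle, 0.22 at most. Sprung open: the squeeze starts at about 3 N and takes 8 N at 0.143
- jaw_right (a joint): the same for the right (-y) arm; both springs are alike, so an even squeeze turns both arms alike
- left_edge (a point): middle of the bottom inner edge of the left copper guard (36 mm long in x, 2.5 mm thick, 13 mm high); the edges are 34 mm apart when free and hang 72 mm below the tweezers' origin
- right_edge (a point): middle of the bottom inner edge of the right copper guard
- stand: fixed parking stand: base 58 x 70 x 10 mm, upright flat steel bar 6 mm thick (x), 46 mm long (y), its top 122 mm above the table. Origin on the table under the middle of the bar; x points to the bar's back, where a post carries it. The tweezers hang in front of the bar (-x side)
- jig: fixed welding jig: aluminium base 110 x 250 x 10 mm (x = -0.075 to 0.035) with a rail along y, a flat steel bar 6 mm thick, 34 mm high, 250 mm long, top 122 mm above the table, on posts behind its ends. Origin on the table under the rail's middle; x points to the rail's back, y along it to the left
- rail_top (a point): on the rail's top, middle of its thickness and length (122 mm above the jig's origin)
- rail_entry (a point): on the rail's top, 75 mm to the right (-y) of its middle: middle of the open length where the hook can be let down. A keeper strip 6 x 6 mm runs 9 mm above the rail from jig y = -0.030 to the left end; the hook's 4 mm roof slides beneath it but cannot be lifted off there
- work_block: fixed dark steel block 70 x 58 x 25 mm on the jig's base, below and in front of the rail, holding the coupon. Origin under its middle, 33 mm in front of the rail's middle plane, axes as the jig's. It stands at another place along the rail each time
- seam_mid (a point): on the coupon's top (20 mm in y, 50 mm in x), middle of its weld seam, which runs along the block's x, across the rail. Two dark scribed lines run along it 7 mm to either side (y = +0.007, -0.007). With the hook seated the guards hang 3 to 6 mm above this top
- parts_tin: round tin, 53 mm across, 22 mm high, behind the jig; bystander, to be left alone
- loupe: black loupe, 33 mm across, 30 mm high, behind the jig; bystander, to be left alone
- shim_roll: copper shim roll, 38 mm across, 25 mm high; bystander, to be left alone

How it is judged (in metres and radians):
On the way, in this order (a step that is already met when the one before it is completed fails the run):
1. the tweezers hang seated on the jig's rail at its open right-hand end (z of seam_tweezers in the frame of rail_top between -0.004 and 0.005 m and x of seam_tweezers in the frame of rail_top between -0.004 and 0.004 m and y of seam_tweezers in the frame of rail_top between -0.125 and -0.035 m and angle between seam_tweezers's own z axis and vertical below 0.15 rad), for 0.2 s.
2. still on the rail and with open jaws (gap over 20 mm) they stand with the seam midway between the guards, within 4 mm (z of seam_tweezers in the frame of rail_top between -0.004 and 0.005 m and y of seam_tweezers in the frame of work_block between -0.004 and 0.004 m and distance between left_edge and right_edge above 0.02 m), for 0.2 s.
At the end, for the whole second after the job is handed in: The fingers hold both arms squeezed (over 1 N each), steady; each guard's inner edge is within 3 mm of its scribed line, the gap between them 14 mm within 3 mm; the hook is seated on the jig's rail (within 5 mm in height and 4 mm across) and upright within 0.15 rad (y of left_edge in the frame of seam_mid between 0.004 and 0.01 m and y of right_edge in the frame of seam_mid between -0.01 and -0.004 m and distance between left_edge and right_edge between 0.011 and 0.017 m and contact force between the fingers and jaw_left above 1 N and contact force between the fingers and jaw_right above 1 N and velocity of joint jaw_left between -0.08 and 0.08 rad/s and velocity of joint jaw_right between -0.08 and 0.08 rad/s and linear speed of seam_tweezers below 0.02 m/s and z of seam_tweezers in the frame of rail_top between -0.004 and 0.005 m and x of seam_tweezers in the frame of rail_top between -0.004 and 0.004 m and angle between seam_tweezers's own z axis and vertical below 0.15 rad); the arm keeps its last pose, push and grip.
It fails at once if the guards or the tweezers press on the coupon or its block (over 5 N) (contact force between seam_tweezers and work_block above 5 N).
It fails at once if the parts tin, the loupe or the shim roll is knocked about (over 40 mm) (distance of any of parts_tin, loupe, shim_roll from where it was at the start of the episode above 0.04 m).
It also fails if it takes over 48 s, if anything falls off the work surface, if the arm or the gripper's body presses on something with over 40 N, if the wrist force passes 120 N, or if a joint passes its speed limit or range.

## Working session

There is one attempt and no reset: what is moved stays moved. The work goes in short steps, Python scripts to look and compute and a tool call to move; the robot and the scene stay as the last step left them, time stands still between calls to the robot, and variables do not carry over. Pictures are saved under pics/ and viewed, and the job is handed in when it is done.

Besides the shell and the picture viewer there is one more tool, called after "Call:" as name(argument=value, ...), one argument or row to a line, values as JSON. drive_tool: Moves the arm, as the interface text tells. Its arguments: {"type":"object","properties":{"series":{"type":"array","items":{"type":"array"}},"squeeze":{"type":"number"}},"required":["series"]}

```bash
mkdir -p pics
python3 - <<'E'
from workcell import env
import cv2, pickle
print(env.state())
d={}
for n in("side","top"):
    f=env.grab_frame(n); d[n]=f
    cv2.imwrite(f"pics/{n}0.png",f["image"][:,:,::-1]); print(n,f["K"],f["origin"],f["orientation"])
pickle.dump(d,open("f0.pkl","wb"))
E
```

```text
{'time_s': 0.0, 'qpos': array([ 6.40563650e+01,  1.83518946e+01,  8.97068917e+01, -1.25133245e-03,
        7.20397941e+01, -1.14591573e+00]), 'qvel': array([ 0.04619739,  0.06620911,  0.01916741, -0.01148119,  0.02579778,
        0.00095694]), 'effort': array([-1.25843559e-03, -4.12445927e+01, -2.31978571e+01,  7.27015338e-02,
        4.52915090e-02, -1.28211072e-04]), 'ee_pos': array([240.95685689, 521.54134121, 213.11441173]), 'ee_rot': array([-1.79999218e+02,  9.85845686e-02,  6.52026682e+01]), 'force': array([0.71310315, 0.04654256, 0.08359115]), 'torque': array([ 0.0337058 ,  0.04519507, -0.04504609]), 'gripper_width': 91.41593215139424}
side [[471.89797851   0.         319.36186139]
 [  0.         471.89797851 241.94337009]
 [  0.           0.           1.        ]] [1318.30820865   42.74022866  489.18529139] [-117.2552493    -1.0851556    95.74946758]
top [[589.8540687    0.         320.33709548]
 [  0.         589.8540687  251.90815957]
 [  0.           0.           1.        ]] [ 356.7236419   -49.95660475 1145.39906796] [-169.67280721    1.58783692  -89.20815745]
```

View pics/side0.png

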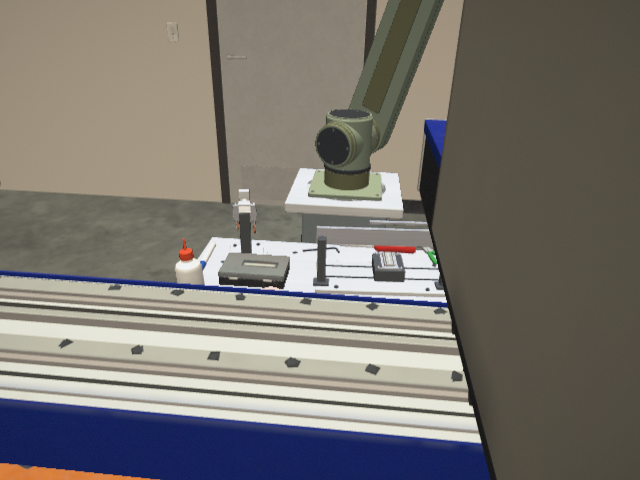

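View pics/top0.png

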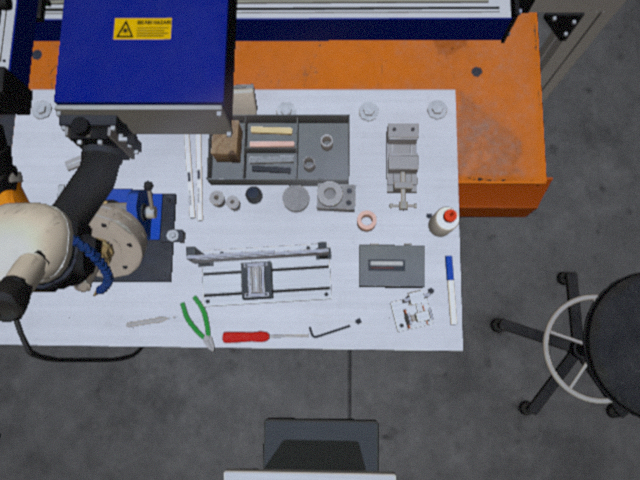

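```bash
cat > h.py <<'E'
import numpy as np, cv2, pickle
from scipy.spatial.transform import Rotation as R
def rot(f): return R.from_euler('xyz',f["orientation"],degrees=True).as_matrix()
def proj(f,P):
    p=rot(f).T@(np.array(P,float)-f["origin"]); q=f["K"]@p; return q[:2]/q[2]
def ray(f,uv):
    d=rot(f)@np.linalg.inv(f["K"])@np.array([uv[0],uv[1],1.]); return np.array(f["origin"]),d/np.linalg.norm(d)
def onz(f,uv,z):
    o,d=ray(f,uv); return o+d*(z-o[2])/d[2]
def tri(f,a,g,b):
    o,d=ray(f,a);p,e=ray(g,b)
    s=np.linalg.lstsq(np.c_[d,-e],p-o,rcond=None)[0]
    A=o+s[0]*d;B=p+s[1]*e
    return (A+B)/2,np.linalg.norm(A-B)
def load(k): return pickle.load(open(k,"rb"))
def crop(f,x,y,w,h,s,name):
    im=f["image"][y:y+h,x:x+w,::-1]; cv2.imwrite("pics/"+name,cv2.resize(im,None,fx=s,fy=s,interpolation=cv2.INTER_CUBIC))
E
python3 - <<'E'
from h import *
d=load("f0.pkl")
for n in d:
    f=d[n]
    print(n,[proj(f,p).round(0) for p in([0,0,0],[241,522,213],[357,-50,0],[500,0,0])])
crop(d["top"],180,230,290,125,2.7,"t0c.png")
crop(d["side"],160,170,300,140,2.6,"s0c.png")
E
```

```text
side [array([347., 186.]), array([582., 145.]), array([317., 239.]), array([334., 272.])]
top [array([308., 560.]), array([-33., 430.]), array([337., 359.]), array([312., 285.])]
```

View pics/t0c.png

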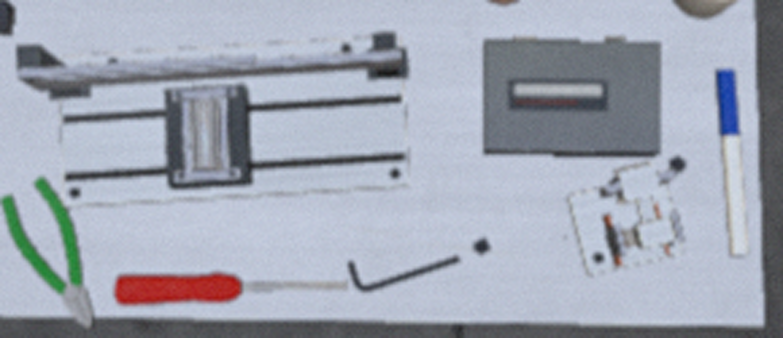

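View pics/s0c.png

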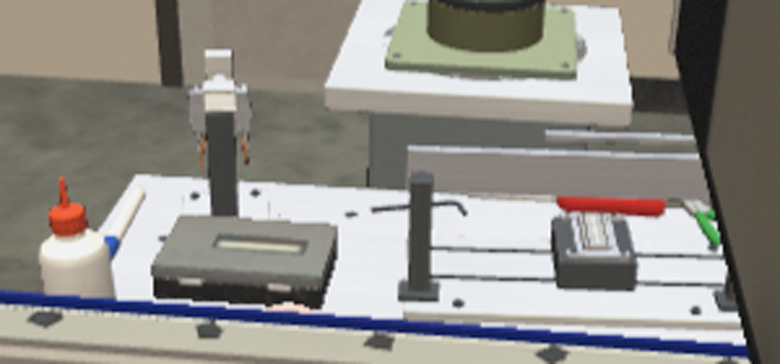

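Run:
```python
from h import *
d=load("f0.pkl")
crop(d["top"],385,280,60,58,10,"t0d.png")
crop(d["side"],220,180,50,80,7.5,"s0d.png")
crop(d["top"],180,238,160,72,5,"t0e.png")
```

```text
(no output)
```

View pics/t0d.png

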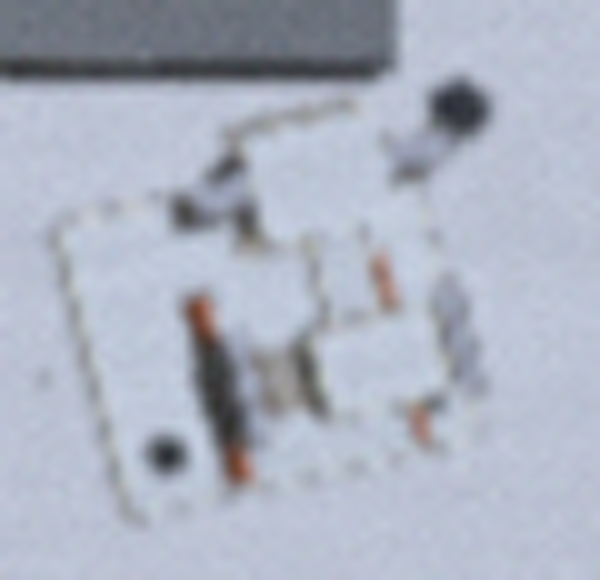

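View pics/s0d.png

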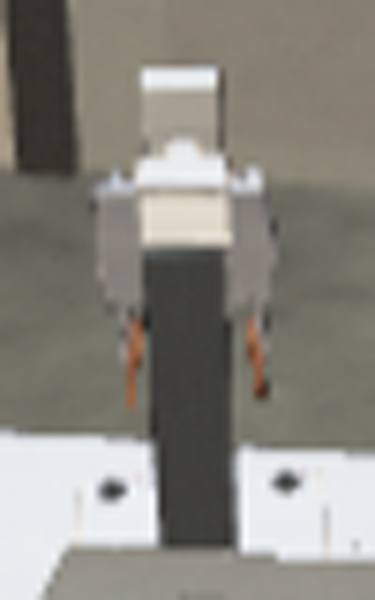

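View pics/t0e.png

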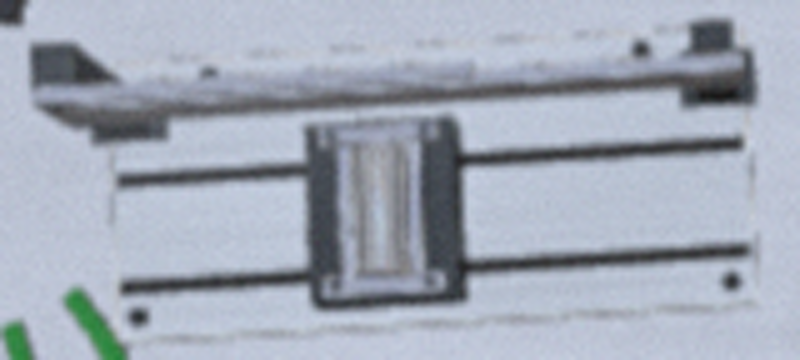

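Run:
```python
from h import *
d=load("f0.pkl");t=d["top"];s=d["side"]
T=lambda u,v,z:onz(t,((u+.0)/10+385-.45,v/10+280-.45),z).round(1)
E=lambda u,v,z:onz(t,(u/5+180-.4,v/5+238-.4),z).round(1)
def yaw(a,b): q=b-a; return np.degrees(np.arctan2(q[1],q[0])).round(2)
print("stand base corners",a:=T(60,218,10),b:=T(135,522,10),c:=T(482,430,10),"left edge yaw",yaw(b,a),"front",yaw(c,b))
print("screws",T(165,455,10),T(460,108,10))
print("head",[T(*p,140) for p in((315,340),(440,315),(450,392),(328,412))],T(383,365,140))
print("hook",T(313,190,125))
print("jig base corners z10",p:=E(125,342,10),q:=E(755,302,10),yaw(q,p), E(755,302,10))
print("slots",yaw(E(742,143,10),E(118,181,10)),yaw(E(748,250,10),E(120,288,10)))
print("rail ends",E(38,97,122),E(745,62,122), yaw(E(745,70,122),E(40,104,122)))
print("block corners z35",[E(*p,35) for p in((308,124),(458,118),(466,298),(318,306))])
print("coupon",[E(*p,45) for p in((345,140),(412,136),(418,270),(358,276))])
for uv in((130,220),(175,250),(210,280),(220,120),(232,95)): print(uv,onz(t,uv,0).round(0),onz(t,uv,100).round(0))
```

```text
stand base corners [ 467.9 -151.9   10. ] [ 410.1 -165.7   10. ] [ 428.3 -231.8   10. ] left edge yaw 13.43 front 105.39
screws [ 422.8 -171.6   10. ] [ 489.9 -228.8   10. ]
head [array([ 434.9, -183.1,  140. ]), array([ 439.4, -204.3,  140. ]), array([ 426.4, -205.7,  140. ]), array([ 422.8, -185.1,  140. ])] [ 430.9 -194.5  140. ]
hook [ 461.9 -185.2  125. ]
jig base corners z10 [454.9 207.   10. ] [473.1 -36.7  10. ] 94.27 [473.1 -36.7  10. ]
slots 94.08 94.08
rail ends [531.6 217.  122. ] [546.4 -33.6 122. ] 93.32
block corners z35 [array([536.9, 135. ,  35. ]), array([539.8,  77.4,  35. ]), array([470.8,  72.4,  35. ]), array([467.2, 128.5,  35. ])]
coupon [array([529.3, 119. ,  45. ]), array([531.1,  93.5,  45. ]), array([480.1,  89.7,  45. ]), array([477.6, 112.2,  45. ])]
(130, 220) [627. 369.   0.] [603. 332. 100.]
(175, 250) [566. 274.   0.] [548. 246. 100.]
(210, 280) [507. 201.   0.] [494. 179. 100.]
(220, 120) [841. 196.   0.] [798. 175. 100.]
(232, 95) [896. 173.   0.] [849. 154. 100.]
```

Run:
```python
from h import *
d=load("f0.pkl");t=d["top"];s=d["side"]
print("rail right end side",proj(s,[546.5,-34,122]),"seen ~",(160+408/2.6,170+148/2.6))
print("keeper right end", proj(s,[541.5,61,137]),"seen",(160+545/2.6,170+133/2.6))
S=lambda u,v:(220+u/7.5-.43,180+v/7.5-.43)
T=lambda u,v:(u/10+385-.45,v/10+280-.45)
print("head top",tri(t,T(383,365),s,S(179,78)))
print("hook roof",tri(t,T(313,190),s,S(183,172)))
crop(s,300,200,160,90,5,"s0e.png")
```

```text
rail right end side [316.06628329 226.0856823 ] seen ~ (316.9230769230769, 226.9230769230769)
keeper right end [369.08244263 220.52283652] seen (369.61538461538464, 221.15384615384616)
head top (array([ 431.0796774 , -195.35752391,  138.75545352]), np.float64(1.299403613859252))
hook roof (array([ 462.29430149, -186.62231269,  124.34122996]), np.float64(2.7413334949057133))
```

View pics/s0e.png

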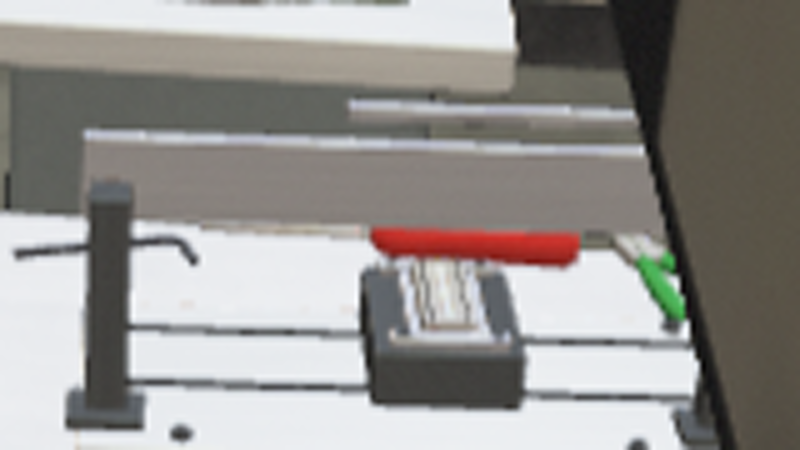

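```bash
cat > go.py <<'E'
# usage: go.py x y z yaw  -> tool-frame shift and rotvec from the measured pose
import sys
from h import *
from workcell import env
s=env.state()
A=R.from_euler('xyz',s["ee_rot"],degrees=True)
def go(x,y,z,yaw):
    B=R.from_euler('xyz',[180,0,yaw],degrees=True)
    dp=A.inv().apply(np.array([x,y,z])-s["ee_pos"]); rv=(A.inv()*B).as_rotvec()
    print("shift",dp.round(1),"rot",rv.round(4))
print("t",s["time_s"],"pos",s["ee_pos"].round(1),"rot",s["ee_rot"].round(2),"w",s["gripper_width"].round(1),"F",s["force"].round(1),"j",s["qpos"].round(0))
if len(sys.argv)>4: go(*map(float,sys.argv[1:5]))
E
python3 go.py 290 335 240 30
```

```text
Traceback (most recent call last):
  File "go.py", line 11, in <module>
    print("t",s["time_s"],"pos",s["ee_pos"].round(1),"rot",s["ee_rot"].round(2),"w",s["gripper_width"].round(1),"F",s["force"].round(1),"j",s["qpos"].round(0))
                                                                                    ^^^^^^^^^^^^^^^^^^^^^^^^
AttributeError: 'float' object has no attribute 'round'
```

```bash
sed -i 's/s\["gripper_width"\].round(1)/round(s["gripper_width"],1)/' go.py; python3 go.py 290 335 240 30
```

```text
t 0.1 pos [241.  521.6 213.2] rot [-1.80e+02  9.00e-02  6.52e+01] w 91.1 F [ 0.3 -0.5 -0.5] j [64. 18. 90. -0. 72. -1.]
shift [-148.9  122.8  -26.6] rot [5.000e-04 1.500e-03 6.144e-01]
```

Call:
drive_tool(
  series=[
    [0,[-30,24.6,-5.4],[0,0,0.123]],
    [0,[-60,49.2,-10.7],[0,0,0.246]],
    [0,[-90,73.7,-16],[0,0,0.369]],
    [0,[-120,98.3,-21],[0,0,0.492]],
    [0,[-149,122.8,-26],[0,0,0.614]],
  ],
)

```text
time_s: 0.6
ee_pos: [290.1, 333.5, 239.8]
ee_rot: [180.0, 0.0, 29.8]
force: [0.0, 0.5, 0.4]
gripper_width: 91.3
```

```bash
python3 go.py 338 155 240 -5
```

```text
t 0.6 pos [290.1 333.5 239.8] rot [1.7998e+02 3.0000e-02 2.9760e+01] w 91.3 F [0.  0.5 0.4] j [ 47.   5. 103.  -0.  72.  18.]
shift [-4.700e+01  1.787e+02 -1.000e-01] rot [5.000e-04 5.000e-04 6.067e-01]
```

Call:
drive_tool(
  series=[
    [0,[-9.4,36,0],[0,0,0.121]],
    [0,[-18.8,71.6,0],[0,0,0.243]],
    [0,[-28.2,107,0],[0,0,0.364]],
    [0,[-37.6,143,0],[0,0,0.485]],
    [0,[-47,179,0],[0,0,0.607]],
  ],
)

```text
time_s: 1.1
ee_pos: [338.8, 155.2, 239.8]
ee_rot: [180.0, 0.0, -5.0]
force: [1.4, -0.3, -0.1]
gripper_width: 91.5
```

```bash
python3 go.py 385 -20 230 -40
```

```text
t 1.1 pos [338.8 155.2 239.8] rot [ 1.80e+02  1.00e-02 -5.02e+00] w 91.5 F [ 1.4 -0.3 -0.1] j [ 23.  -1. 110.   0.  71.  28.]
shift [ 61.3 170.5   9.8] rot [1.000e-04 1.000e-04 6.105e-01]
```

Call:
drive_tool(
  series=[
    [0,[12.3,34.1,2],[0,0,0.122]],
    [0,[24.6,68.2,4],[0,0,0.244]],
    [0,[36.8,102.3,6],[0,0,0.366]],
    [0,[49,136.4,8],[0,0,0.488]],
    [0,[61.3,170.5,9.8],[0,0,0.61]],
  ],
)

```text
time_s: 1.6
ee_pos: [385.8, -19.8, 229.9]
ee_rot: [-180.0, 0.0, -40.0]
force: [0.4, -0.1, 0.2]
gripper_width: 91.4
```

```bash
python3 go.py 431 -195 200 -75
```

```text
t 1.6 pos [385.8 -19.8 229.9] rot [-1.800e+02  2.000e-02 -4.001e+01] w 91.4 F [ 0.4 -0.1  0.2] j [ -5.   0. 110.   0.  70.  35.]
shift [147.3 105.2  29.8] rot [0.000e+00 3.000e-04 6.107e-01]
```

Call:
drive_tool(
  series=[
    [0,[29.5,21,6],[0,0,0.122]],
    [0,[59,42,12],[0,0,0.244]],
    [0,[88.4,63,18],[0,0,0.366]],
    [0,[118,84.2,24],[0,0,0.488]],
    [0,[147.3,105.2,29.8],[0,0,0.61]],
  ],
)

```text
time_s: 2.1
ee_pos: [432.0, -194.8, 199.7]
ee_rot: [180.0, 0.0, -75.0]
force: [-0.1, 0.4, 0.0]
gripper_width: 91.3
```

```bash
python3 go.py 431 -195 118 -75
python3 - <<'E'
from h import *
from workcell import env
t=env.grab_frame("top");s=env.grab_frame("side")
crop(t,340,240,140,110,5,"t1.png");crop(s,200,120,100,120,5,"s1.png")
E
```

```text
t 2.1 pos [ 432.  -194.8  199.7] rot [ 1.7998e+02  3.0000e-02 -7.4970e+01] w 91.3 F [-0.1  0.4  0. ] j [-26.  10. 103.   0.  67.  49.]
shift [ 0.   1.  81.7] rot [0.0003 0.0006 0.0005]
```

View pics/t1.png

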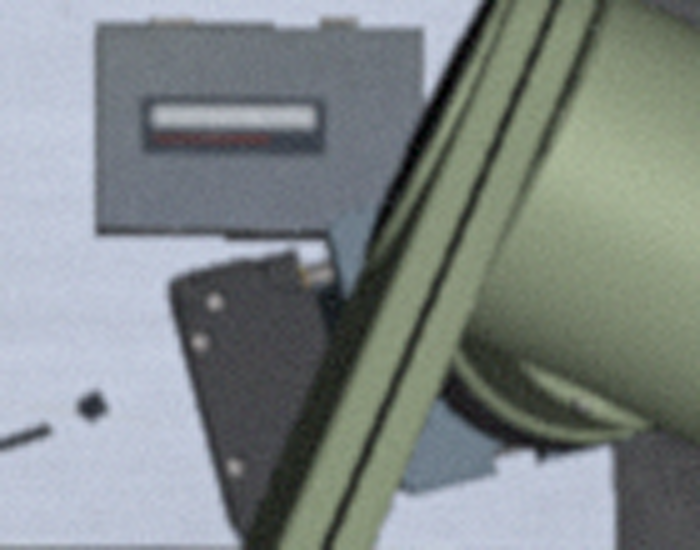

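View pics/s1.png

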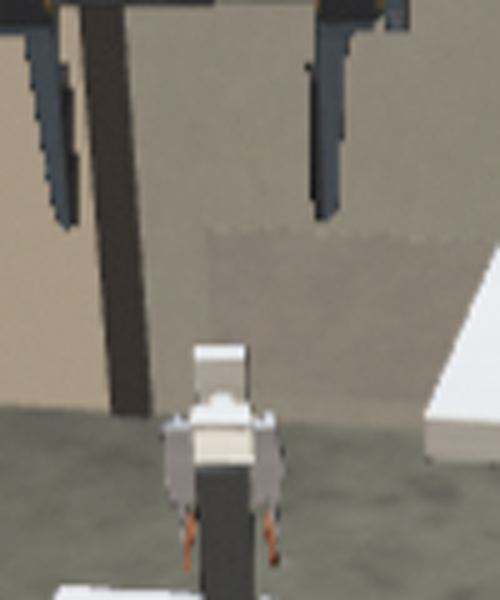

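Run:
```python
from h import *
s=load("f0.pkl")["side"]
for P in ([432,-195,200],[431,-195,139],[420,-195+45,200],[444,-195-45,200]): print(P,((proj(s,P)-[200,120])*5).round())
```

```text
[432, -195, 200] [211. 206.]
[431, -195, 139] [220. 349.]
[420, -150, 200] [329. 202.]
[444, -240, 200] [ 91. 210.]
```

Call:
drive_tool(
  series=[
    [0,[0,1,20],[0,0,0]],
    [0,[0,1,40],[0,0,0]],
    [0,[0,1,60],[0,0,0]],
    [0,[0,1,75],[0,0,0]],
    [0,[0,1,81],[0,0,0]],
  ],
)

```text
time_s: 2.7
ee_pos: [429.8, -192.4, 117.9]
ee_rot: [179.9, 0.1, -74.6]
force: [-0.0, 0.3, 0.4]
gripper_width: 90.9
```

```bash
python3 go.py
python3 - <<'E'
from h import *
from workcell import env
s=env.grab_frame("side")
crop(s,200,120,100,120,5,"s2.png")
E
```

```text
t 2.7 pos [ 429.8 -192.4  117.9] rot [ 1.7985e+02  1.5000e-01 -7.4580e+01] w 90.9 F [-0.   0.3  0.4] j [-26.  14. 111.   0.  55.  49.]
```

View pics/s2.png

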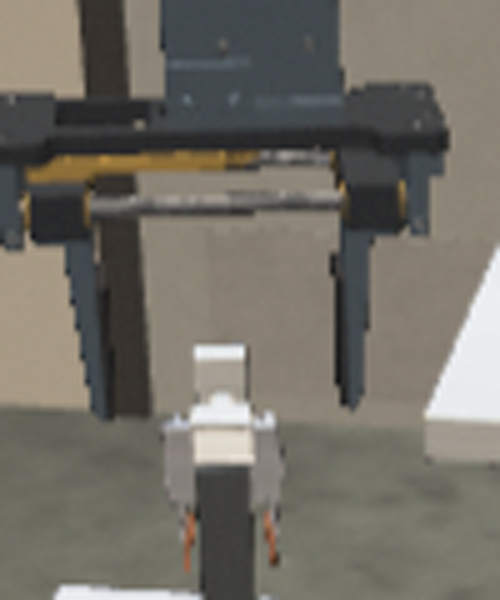

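Call:
drive_tool(
  series=[
    [1,[0,0,0],[0,0,0]],
    [1,[0,0,0],[0,0,0]],
    [1,[0,0,0],[0,0,0]],
    [1,[0,0,0],[0,0,0]],
    [1,[0,0,0],[0,0,0]],
  ],
  squeeze=30,
)

```text
time_s: 3.25
ee_pos: [431.3, -193.6, 119.7]
ee_rot: [-180.0, -0.0, -74.7]
force: [0.4, 0.3, -0.2]
gripper_width: 54.0
```

Call:
drive_tool(
  series=[
    [1,[0,0,0],[0,0,0]],
    [1,[0,0,0],[0,0,0]],
    [1,[0,0,0],[0,0,0]],
    [1,[0,0,0],[0,0,0]],
    [1,[0,0,0],[0,0,0]],
  ],
)

```text
time_s: 3.75
ee_pos: [431.1, -193.5, 119.3]
ee_rot: [-180.0, 0.0, -74.7]
force: [-0.0, -0.1, 0.1]
gripper_width: 21.9
```

```bash
python3 go.py
python3 - <<'E'
from h import *
from workcell import env
s=env.grab_frame("side");t=env.grab_frame("top")
crop(s,200,120,100,120,5,"s3.png"); crop(t,385,280,60,58,10,"t3.png")
E
```

```text
t 3.75 pos [ 431.1 -193.5  119.3] rot [-1.800e+02  1.000e-02 -7.466e+01] w 21.9 F [-0.  -0.1  0.1] j [-26.  14. 111.   0.  55.  49.]
```

View pics/s3.png

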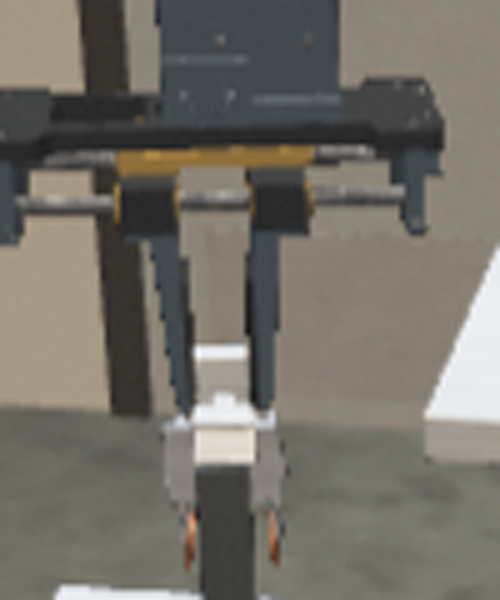

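Call:
drive_tool(
  series=[
    [1,[0,0,-6],[0,0,0]],
    [1,[0,0,-15],[0,0,0]],
    [1,[0,0,-30],[0,0,0]],
    [1,[0,0,-48],[0,0,0]],
    [1,[0,0,-61],[0,0,0]],
  ],
  squeeze=40,
)

```text
time_s: 4.35
ee_pos: [431.5, -193.7, 182.1]
ee_rot: [-179.9, -0.1, -74.7]
force: [0.3, -0.4, -1.8]
gripper_width: 21.4
```

```bash
python3 go.py 470 -90 180 -80
python3 - <<'E'
from h import *
from workcell import env
s=env.grab_frame("side")
crop(s,200,80,120,120,5,"s4.png")
E
```

```text
t 4.35 pos [ 431.5 -193.7  182.1] rot [-1.7992e+02 -6.0000e-02 -7.4660e+01] w 21.4 F [ 0.3 -0.4 -1.8] j [-26.  11. 105.   0.  64.  49.]
shift [-89.9 -64.5   2.1] rot [-0.0015 -0.001   0.0932]
```

View pics/s4.png

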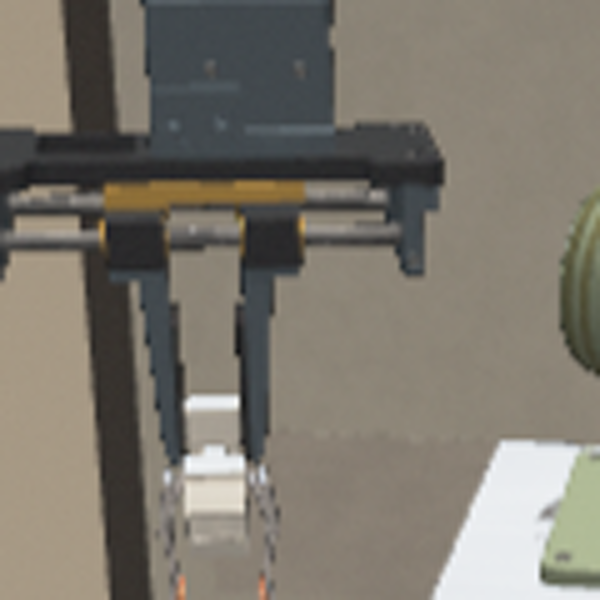

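Tweezers lifted free (force about -1.8 N ≈ their weight). Moving towards the rail entry.

Call:
drive_tool(
  series=[
    [1,[-10,-7,0],[0,0,0.01]],
    [1,[-30,-21,0],[0,0,0.03]],
    [1,[-55,-39,1],[0,0,0.055]],
    [1,[-77,-55,2],[0,0,0.08]],
    [1,[-90,-64.5,2],[0,0,0.093]],
  ],
)

```text
time_s: 4.9
ee_pos: [469.8, -88.1, 178.4]
ee_rot: [-180.0, 0.0, -80.0]
force: [-0.1, -0.9, -1.1]
gripper_width: 21.7
```

```bash
python3 go.py 511.5 13.8 175 -85.9
```

```text
t 4.9 pos [469.8 -88.1 178.4] rot [-1.7999e+02  3.0000e-02 -7.9970e+01] w 21.7 F [-0.1 -0.9 -1.1] j [-12.  11. 105.   0.  64.  68.]
shift [-93.  -58.8   3.4] rot [-1.000e-04  6.000e-04  1.036e-01]
```

Call:
drive_tool(
  series=[
    [1,[-10,-6,0],[0,0,0.01]],
    [1,[-32,-20,1],[0,0,0.035]],
    [1,[-60,-38,2],[0,0,0.067]],
    [1,[-82,-52,3],[0,0,0.092]],
    [1,[-93,-58.8,3.4],[0,0,0.1036]],
  ],
)

```text
time_s: 5.4
ee_pos: [511.9, 14.0, 174.9]
ee_rot: [-180.0, 0.0, -85.9]
force: [-0.0, -0.0, -2.1]
gripper_width: 21.8
```

```bash
python3 go.py 511.5 13.8 165 -85.9
python3 - <<'E'
from h import *
from workcell import env
import pickle
s=env.grab_frame("side");t=env.grab_frame("top")
pickle.dump({"side":s,"top":t},open("f5.pkl","wb"))
crop(s,270,140,140,120,5,"s5.png"); crop(t,230,220,140,110,5,"t5.png")
E
```

```text
t 5.4 pos [511.9  14.  174.9] rot [-1.7998e+02  4.0000e-02 -8.5870e+01] w 21.8 F [-0.  -0.  -2.1] j [  0.  14. 101.   0.  64.  86.]
shift [0.2 0.4 9.9] rot [-0.0004  0.0007  0.0006]
```

View pics/s5.png

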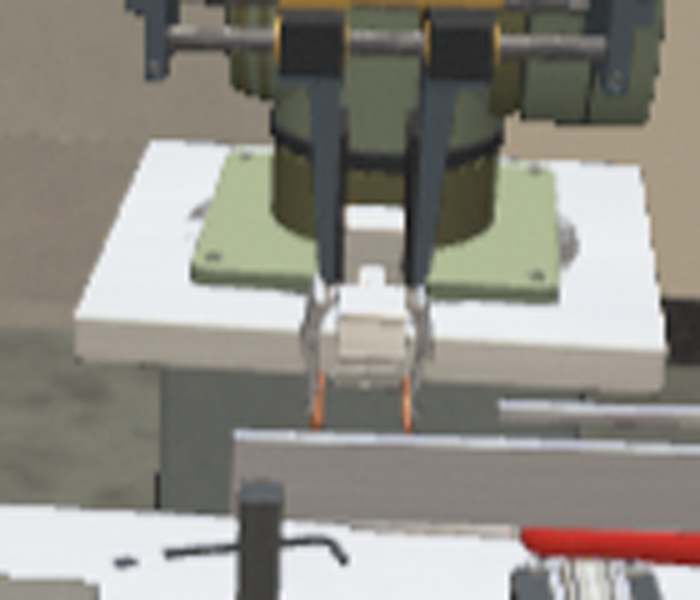

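View pics/t5.png

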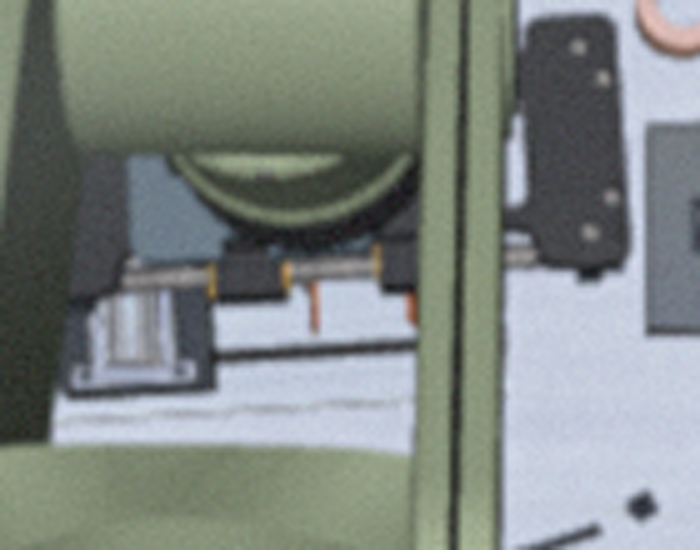

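Run:
```python
from h import *
d=load("f5.pkl");s=d["side"]
S=lambda u,v:(u/5+270-.4,v/5+140-.4)
for z in(180.6,181.6,182.6):print("roof back edge",z,onz(s,S(373,312),z).round(1), "front",onz(s,S(373,287),z).round(1))
print("rail top front/back at y", onz(s,S(300,432),122).round(1),onz(s,S(300,440),122).round(1),onz(s,S(420,438),122).round(1))
f0=load("f0.pkl")["side"]
print("stand roof",onz(f0,(220+183/7.5-.43,180+186/7.5-.43),126).round(1),onz(f0,(220+183/7.5-.43,180+160/7.5-.43),126).round(1))
# column profiles
im=s["image"].astype(int)
print([tuple(im[v,345]) for v in range(194,222)])
print([(v,tuple(im[v,330])) for v in range(222,232)])
```

```text
roof back edge 180.6 [567.1  15.8 180.6] front [544.1  14.5 180.6]
roof back edge 181.6 [569.5  15.8 181.6] front [546.6  14.6 181.6]
roof back edge 182.6 [572.   15.9 182.6] front [549.1  14.7 182.6]
rail top front/back at y [542.7  -9.6 122. ] [549.4  -9.1 122. ] [541.7  34.  122. ]
stand roof [ 475.3 -184.7  126. ] [ 457.8 -189.   126. ]
[(np.int64(231), np.int64(234), np.int64(237)), (np.int64(232), np.int64(235), np.int64(238)), (np.int64(232), np.int64(235), np.int64(238)), (np.int64(233), np.int64(236), np.int64(239)), (np.int64(235), np.int64(238), np.int64(241)), (np.int64(233), np.int64(236), np.int64(239)), (np.int64(232), np.int64(236), np.int64(239)), (np.int64(234), np.int64(237), np.int64(240)), (np.int64(228), np.int64(228), np.int64(225)), (np.int64(194), np.int64(187), np.int64(172)), (np.int64(181), np.int64(174), np.int64(162)), (np.int64(196), np.int64(188), np.int64(175)), (np.int64(198), np.int64(190), np.int64(177)), (np.int64(199), np.int64(191), np.int64(177)), (np.int64(195), np.int64(186), np.int64(173)), (np.int64(191), np.int64(183), np.int64(171)), (np.
[... 376 characters left out ...]
int64(97), np.int64(99), np.int64(94)), (np.int64(96), np.int64(98), np.int64(93)), (np.int64(95), np.int64(97), np.int64(92)), (np.int64(94), np.int64(96), np.int64(91))]
[(222, (np.int64(98), np.int64(99), np.int64(93))), (223, (np.int64(97), np.int64(98), np.int64(92))), (224, (np.int64(97), np.int64(99), np.int64(94))), (225, (np.int64(97), np.int64(99), np.int64(93))), (226, (np.int64(149), np.int64(152), np.int64(158))), (227, (np.int64(188), np.int64(192), np.int64(197))), (228, (np.int64(167), np.int64(166), np.int64(165))), (229, (np.int64(136), np.int64(129), np.int64(125))), (230, (np.int64(137), np.int64(130), np.int64(126))), (231, (np.int64(137), np.int64(130), np.int64(126)))]
```

Call:
drive_tool(
  series=[
    [1,[0,5,0],[0,0,0]],
    [1,[0,5,8],[0,0,0]],
    [1,[0,5,16],[0,0,0]],
    [1,[0,5,24],[0,0,0]],
    [1,[0,5,30],[0,0,0]],
  ],
)

```text
time_s: 6.0
ee_pos: [505.7, 11.3, 143.8]
ee_rot: [179.9, 0.0, -86.0]
force: [-0.8, 0.1, -2.0]
gripper_width: 21.4
```

```bash
python3 go.py 511.5 13.8 165 -85.9
python3 - <<'E'
from h import *
from workcell import env
import pickle
s=env.grab_frame("side")
pickle.dump({"side":s},open("f6.pkl","wb"))
crop(s,305,180,80,60,10,"s6.png")
E
```

```text
t 6.0 pos [505.7  11.3 143.8] rot [ 1.7993e+02  1.0000e-02 -8.5960e+01] w 21.4 F [-0.8  0.1 -2. ] j [ -0.  15. 105.   0.  60.  86.]
shift [ -2.1  -5.9 -21.2] rot [ 0.0013  0.0001 -0.0011]
```

View pics/s6.png

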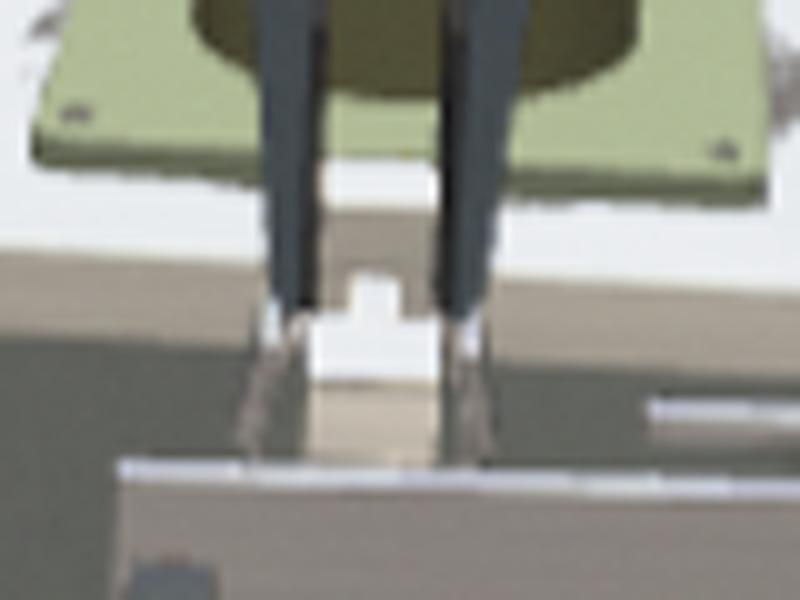

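Run:
```python
from h import *
s=load("f6.pkl")["side"]
S=lambda u,v:(u/10+305-.45,v/10+180-.45)
def onx(uv,x):
    o,d=ray(s,uv); return (o+d*(x-o[0])/d[0]).round(1)
for dx in(0,):
  print("head top back",onx(S(380,208),505.7+8),"front",onx(S(380,160),505.7-8))
  o=505.7+33
  print("roof back",[onx(S(373,381),o+k) for k in(6,7,8,10)],"roof front",[onx(S(330,315),o+k) for k in(-17,-12)])
print("rail front/back edge",onz(s,S(200,462),122).round(1),onz(s,S(200,474),122).round(1))
```

```text
head top back [513.7  10.7 161.7] front [497.7   9.6 164.8]
roof back [array([544.7,  12. , 140.9]), array([545.7,  12.1, 141.4]), array([546.7,  12.1, 141.8]), array([548.7,  12.2, 142.7])] roof front [array([521.7,   2.7, 143.3]), array([526.7,   3. , 145.5])]
rail front/back edge [542.9 -18.8 122. ] [548.  -18.4 122. ]
```

Call:
drive_tool(
  series=[
    [1,[0,0,0],[0.05,0,0]],
    [1,[0,0,0],[0.1,0,0]],
    [1,[0,0,0],[0.15,0,0]],
    [1,[0,0,0],[0.2,0,0]],
    [1,[0,0,0],[0.2,0,0]],
  ],
  squeeze=55,
)

```text
time_s: 6.55
ee_pos: [504.4, 11.6, 144.5]
ee_rot: [-168.6, 0.0, -85.9]
force: [-0.4, -0.4, -0.4]
gripper_width: 21.6
```

```bash
python3 go.py
python3 - <<'E'
from h import *
from workcell import env
import pickle
s=env.grab_frame("side")
pickle.dump({"side":s},open("f7.pkl","wb"))
crop(s,305,180,80,60,10,"s7.png")
E
```

```text
t 6.55 pos [504.4  11.6 144.5] rot [-1.6865e+02  1.0000e-02 -8.5930e+01] w 21.6 F [-0.4 -0.4 -0.4] j [ -1.  10. 113.   1.  45.  85.]
```

View pics/s7.png

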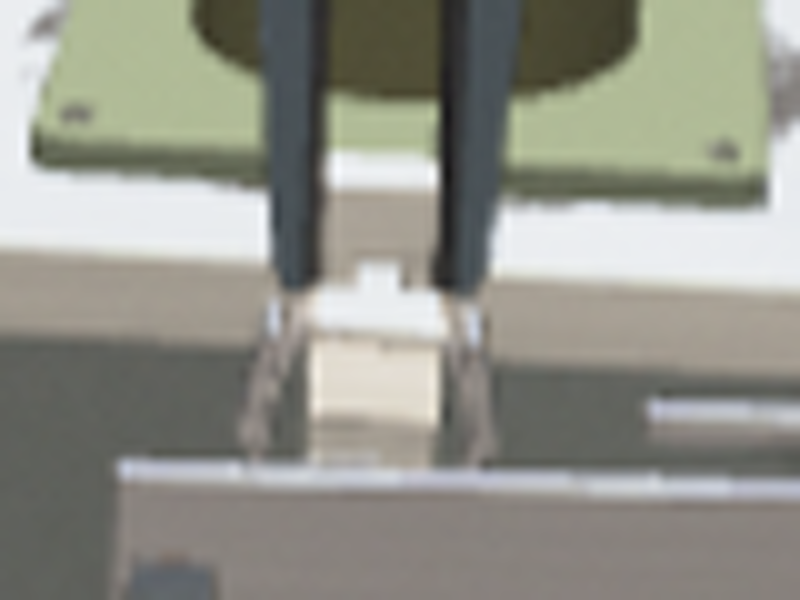

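```bash
cat > m.py <<'E'
from h import *
def solve(name,S,hb,hf,rb,hx,u):
    s=load(name)["side"]
    def onx(uv,x):
        o,d=ray(s,uv); return (o+d*(x-o[0])/d[0])
    for k in(-3,0,3):
        b=onx(S(u,hb),hx+k+8);f=onx(S(u,hf),hx+k-8)
        print("head x",hx+k,"top back z",b[2].round(1),"front z",f[2].round(1),"tilt(back down)",((f[2]-b[2])/16).round(3),"roof back z",[onx(S(u,rb),hx+k+33+j)[2].round(1) for j in(6,8)])
    for p in (hb,hf,rb): pass
E
python3 - <<'E'
from m import *
S=lambda u,v:(u/10+305-.45,v/10+180-.45)
solve("f7.pkl",S,188,153,336,502,380)
solve("f6.pkl",S,208,160,381,506,380)
S0=lambda u,v:(220+u/7.5-.43,180+v/7.5-.43)
solve("f0.pkl",S0,88,68,187,431,180)
E
```

```text
head x 499 top back z 163.0 front z 163.6 tilt(back down) 0.037 roof back z [np.float64(146.9), np.float64(147.8)]
head x 502 top back z 164.2 front z 164.7 tilt(back down) 0.035 roof back z [np.float64(148.2), np.float64(149.1)]
head x 505 top back z 165.4 front z 165.9 tilt(back down) 0.034 roof back z [np.float64(149.5), np.float64(150.4)]
head x 503 top back z 160.6 front z 163.7 tilt(back down) 0.194 roof back z [np.float64(139.8), np.float64(140.7)]
head x 506 top back z 161.9 front z 164.9 tilt(back down) 0.192 roof back z [np.float64(141.2), np.float64(142.1)]
head x 509 top back z 163.1 front z 166.1 tilt(back down) 0.19 roof back z [np.float64(142.5), np.float64(143.4)]
head x 428 top back z 137.9 front z 137.4 tilt(back down) -0.03 roof back z [np.float64(122.1), np.float64(122.9)]
head x 431 top back z 139.1 front z 138.6 tilt(back down) -0.031 roof back z [np.float64(123.4), np.float64(124.2)]
head x 434 top back z 140.3 front z 139.7 tilt(back down) -0.032 roof back z [np.float64(124.7), np.float64(125.5)]
```

Call:
drive_tool(
  series=[
    [1,[0,-3.5,0.7],[0,0,0]],
    [1,[0,-6.9,1.4],[0,0,0]],
    [1,[0,-6.9,1.4],[0,0,0]],
    [1,[0,-5.9,6.3],[0,0,0]],
    [1,[0,-4.9,11.2],[0,0,0]],
  ],
)

```text
time_s: 7.1
ee_pos: [512.3, 12.2, 134.3]
ee_rot: [-168.8, 0.0, -85.9]
force: [-5.7, -0.9, 2.1]
gripper_width: 21.3
```

```bash
python3 go.py
python3 - <<'E'
from h import *
from workcell import env
import pickle
s=env.grab_frame("side")
pickle.dump({"side":s},open("f8.pkl","wb"))
crop(s,305,180,80,60,10,"s8.png")
E
```

```text
t 7.1 pos [512.3  12.2 134.3] rot [-1.6876e+02  1.0000e-02 -8.5900e+01] w 21.3 F [-5.7 -0.9  2.1] j [ -1.  11. 113.   1.  44.  85.]
```

View pics/s8.png

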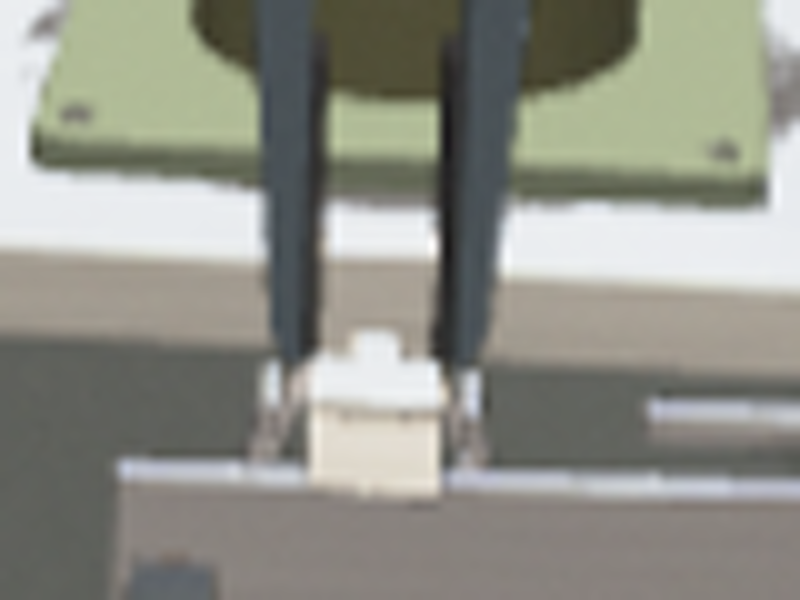

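Call:
drive_tool(
  series=[
    [1,[0,1.5,-0.3],[0,0,0]],
    [1,[0,2.1,2.7],[0,0,0]],
    [1,[0,2.7,5.7],[0,0,0]],
    [1,[0,3.3,8.7],[0,0,0]],
    [1,[0,3.3,8.7],[0,0,0]],
  ],
)

```text
time_s: 7.65
ee_pos: [512.0, 12.2, 125.4]
ee_rot: [-168.5, 0.0, -85.9]
force: [-1.4, -0.1, -2.6]
gripper_width: 21.2
```

```bash
python3 go.py
python3 - <<'E'
from h import *
from workcell import env
import pickle
s=env.grab_frame("side")
pickle.dump({"side":s},open("f9.pkl","wb"))
crop(s,305,180,80,60,10,"s9.png")
E
```

```text
t 7.65 pos [512.   12.2 125.4] rot [-1.6852e+02  1.0000e-02 -8.5930e+01] w 21.2 F [-1.4 -0.1 -2.6] j [ -1.  12. 114.   1.  43.  84.]
```

View pics/s9.png

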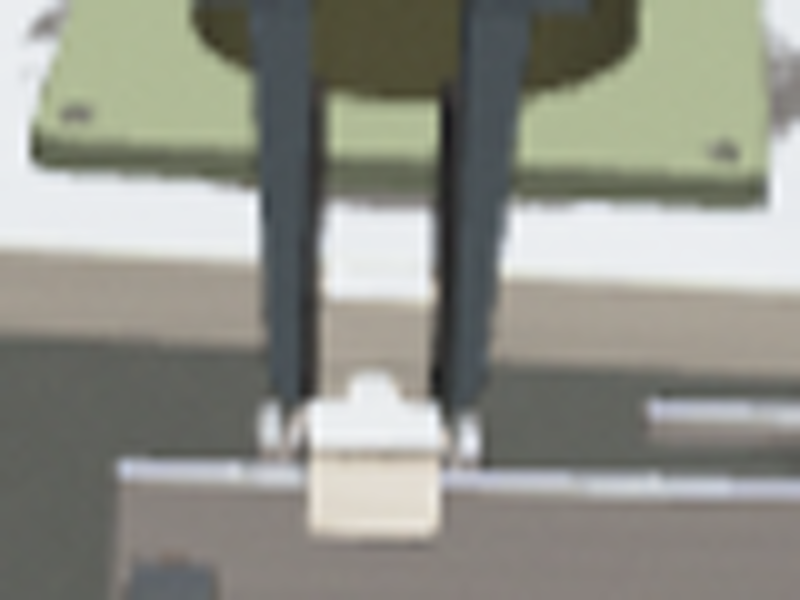

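Call:
drive_tool(
  series=[
    [1,[0,0.5,1.5],[0,0,0]],
    [1,[0,0.8,3],[0,0,0]],
    [1,[0,1,4],[0,0,0]],
    [1,[0,1,4],[0,0,0]],
    [1,[0,1,4],[0,0,0]],
  ],
)

```text
time_s: 8.2
ee_pos: [511.9, 12.1, 121.7]
ee_rot: [-168.5, 0.0, -85.9]
force: [-0.6, -0.0, -1.4]
gripper_width: 21.5
```

```bash
python3 go.py
python3 - <<'E'
from h import *
from workcell import env
import pickle
s=env.grab_frame("side")
pickle.dump({"side":s},open("f10.pkl","wb"))
crop(s,305,180,80,60,10,"s10.png")
E
```

```text
t 8.2 pos [511.9  12.1 121.7] rot [-168.5     0.    -85.92] w 21.5 F [-0.6 -0.  -1.4] j [ -1.  12. 114.   1.  42.  84.]
```

View pics/s10.png

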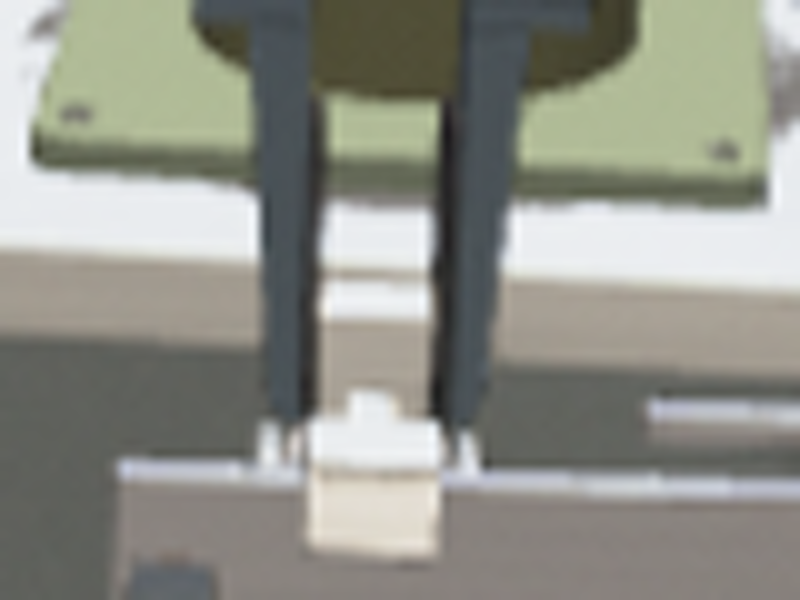

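Call:
drive_tool(
  series=[
    [1,[0,0.3,1],[0,0,0]],
    [1,[0,0.5,2],[0,0,0]],
    [1,[0,0.7,3],[0,0,0]],
    [1,[0,0.7,3],[0,0,0]],
    [1,[0,0.7,3],[0,0,0]],
  ],
)

```text
time_s: 8.75
ee_pos: [511.9, 12.1, 119.4]
ee_rot: [-168.5, -0.0, -85.9]
force: [-3.0, -0.5, 5.2]
gripper_width: 21.6
```

```bash
python3 go.py
python3 - <<'E'
from m import *
from workcell import env
import pickle
s=env.grab_frame("side")
pickle.dump({"side":s},open("f11.pkl","wb"))
crop(s,305,180,80,60,10,"s11.png")
E
```

```text
t 8.75 pos [511.9  12.1 119.4] rot [-168.46   -0.    -85.92] w 21.6 F [-3.  -0.5  5.2] j [ -1.  12. 115.   1.  42.  84.]
```

View pics/s11.png

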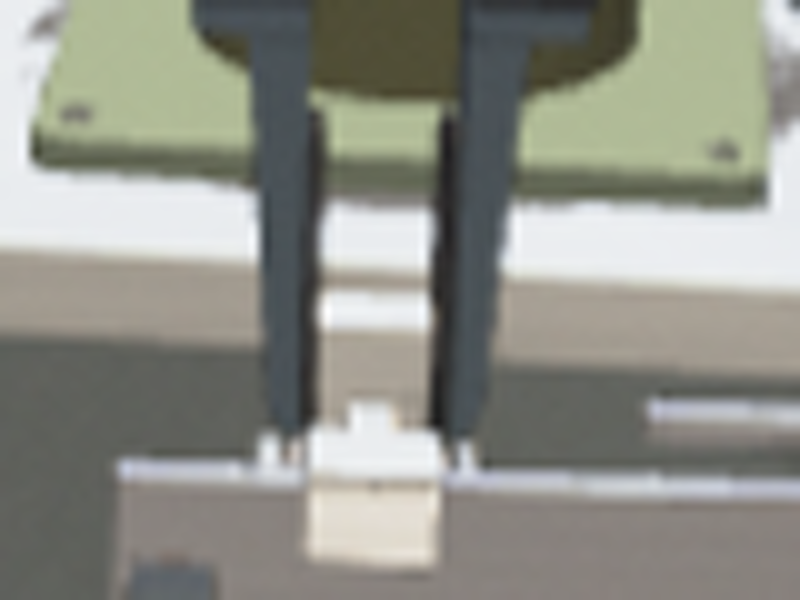

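Call:
drive_tool(
  series=[
    [0.5,[0,0,0],[0,0,0]],
    [0.5,[0,0,0],[0,0,0]],
    [0.5,[0,0,0],[0,0,0]],
    [0.5,[0,0,0],[0,0,0]],
    [0.5,[0,0,0],[0,0,0]],
  ],
)

```text
time_s: 9.3
ee_pos: [511.5, 12.1, 118.4]
ee_rot: [-168.5, 0.0, -85.9]
force: [0.4, 0.7, -0.1]
gripper_width: 45.5
```

```bash
python3 go.py 511 12.1 119.5 -85.9
python3 - <<'E'
from m import *
from workcell import env
import pickle
s=env.grab_frame("side");t=env.grab_frame("top")
pickle.dump({"side":s,"top":t},open("f12.pkl","wb"))
crop(s,305,180,80,60,10,"s12.png");crop(t,200,200,160,110,5,"t12.png")
E
```

```text
t 9.3 pos [511.5  12.1 118.4] rot [-1.6854e+02  1.0000e-02 -8.5920e+01] w 45.5 F [ 0.4  0.7 -0.1] j [ -1.  12. 115.   1.  42.  84.]
shift [-0.   0.3 -1.1] rot [-2.e-01  1.e-04 -4.e-04]
```

View pics/s12.png

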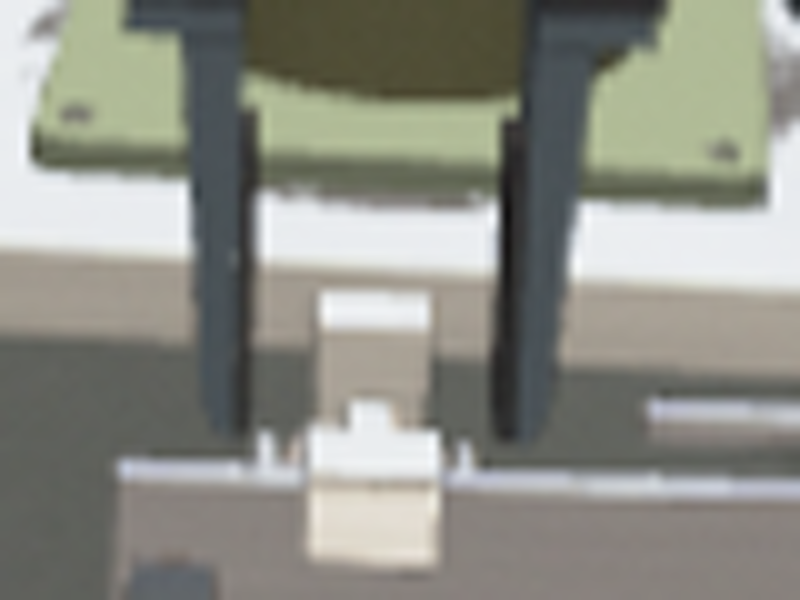

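View pics/t12.png

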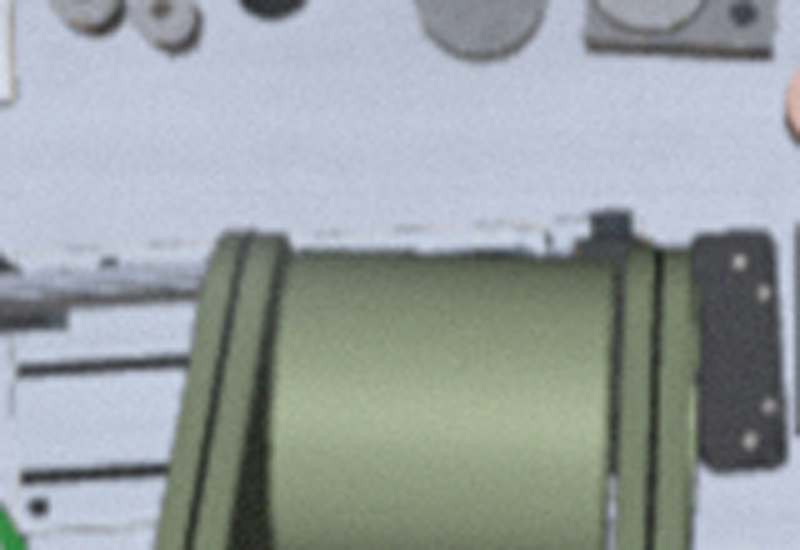

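Run:
```python
from m import *
S=lambda u,v:(u/10+305-.45,v/10+180-.45)
solve("f12.pkl",S,329,291,478,509,375)
s=load("f12.pkl")["side"]
# compare seen roof back edge with rail top: rail line rows at u=375
print(onz(s,S(375,478),126).round(1))
```

```text
head x 506 top back z 137.7 front z 138.5 tilt(back down) 0.05 roof back z [np.float64(121.9), np.float64(122.8)]
head x 509 top back z 139.0 front z 139.8 tilt(back down) 0.048 roof back z [np.float64(123.3), np.float64(124.3)]
head x 512 top back z 140.3 front z 141.1 tilt(back down) 0.046 roof back z [np.float64(124.7), np.float64(125.7)]
[553.7  13.5 126. ]
```

Call:
drive_tool(
  series=[
    [0.5,[0,0,-0.5],[-0.05,0,0]],
    [0.5,[0,0,-1],[-0.1,0,0]],
    [0.5,[0,0,-1],[-0.15,0,0]],
    [0.5,[0,0,-1],[-0.2,0,0]],
    [0.5,[0,0,-1],[-0.2,0,0]],
  ],
)

```text
time_s: 9.9
ee_pos: [512.9, 12.2, 119.4]
ee_rot: [-179.9, 0.0, -85.9]
force: [-0.3, 0.1, -0.4]
gripper_width: 45.6
```

```bash
python3 go.py 511 12.1 119.5 -85.9
python3 - <<'E'
from m import *
from workcell import env
import pickle
s=env.grab_frame("side")
pickle.dump({"side":s},open("f13.pkl","wb"))
crop(s,305,180,80,60,10,"s13.png")
E
```

```text
t 9.9 pos [512.9  12.2 119.4] rot [-179.94    0.    -85.91] w 45.6 F [-0.3  0.1 -0.4] j [  0.  17. 106.   0.  57.  86.]
shift [-0.1  1.9 -0.1] rot [-0.0011  0.     -0.0002]
```

View pics/s13.png

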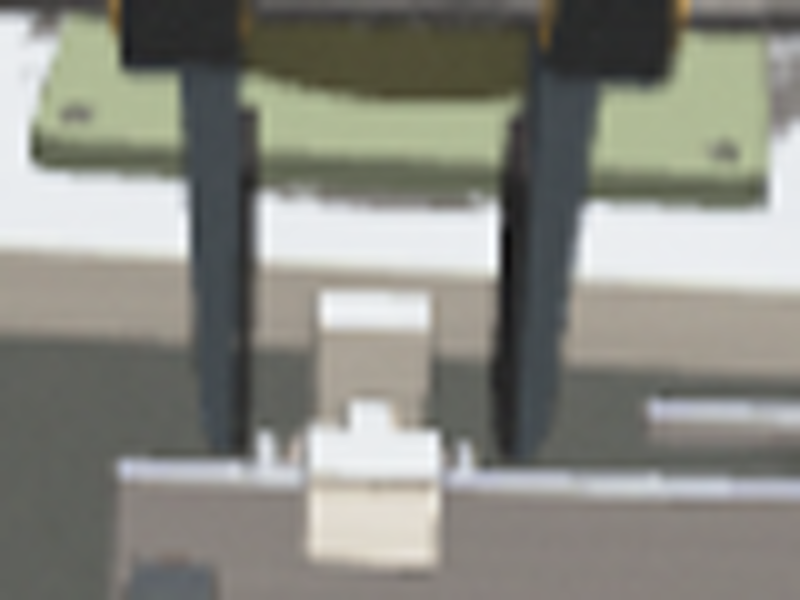

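Call:
drive_tool(
  series=[
    [1,[0,1.5,0],[0,0,0]],
    [1,[0,1.5,0],[0,0,0]],
    [1,[0,1.5,0],[0,0,0]],
    [1,[0,1.5,0],[0,0,0]],
    [1,[0,1.5,0],[0,0,0]],
  ],
  squeeze=15,
)

```text
time_s: 10.45
ee_pos: [509.4, 11.9, 119.7]
ee_rot: [180.0, -0.0, -85.9]
force: [0.0, -0.5, 1.5]
gripper_width: 21.8
```

```bash
python3 go.py
python3 - <<'E'
from m import *
s=load("f0.pkl")["side"]
S=lambda u,v:(u/5+300-.4,v/5+200-.4)
print("block near edge",onz(s,S(371,347),35).round(1),onz(s,S(524,345),35).round(1))
im=s["image"]
cv2.imwrite("pics/s0f.png",cv2.resize(im[245:285,365:412,::-1],None,fx=15,fy=15,interpolation=cv2.INTER_CUBIC))
E
```

```text
t 10.45 pos [509.4  11.9 119.7] rot [179.98  -0.   -85.92] w 21.8 F [ 0.  -0.5  1.5] j [  0.  17. 106.  -0.  57.  86.]
block near edge [537.6  76.7  35. ] [528.3 134.9  35. ]
```

View pics/s0f.png

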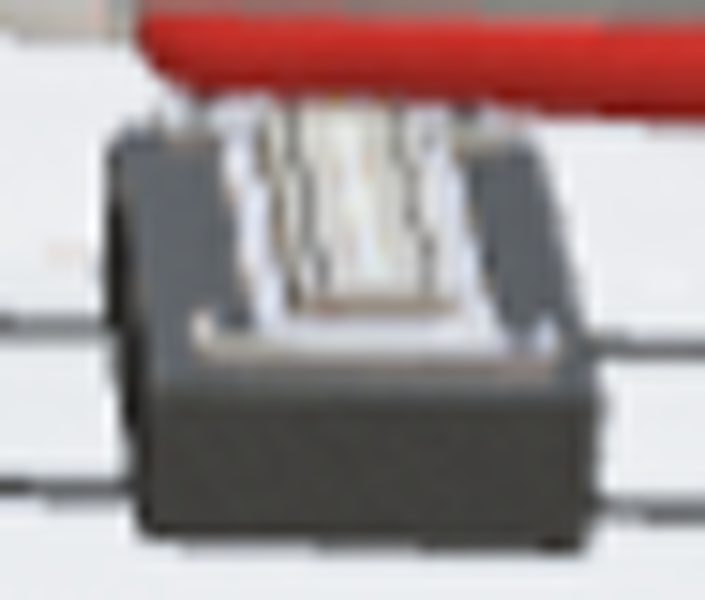

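Call:
drive_tool(
  series=[
    [1,[-4,0,0],[0,0,0]],
    [1,[-12,0,0],[0,0,0]],
    [1,[-22,0,0],[0,0,0]],
    [1,[-32,0,0],[0,0,0]],
    [1,[-40,0,0],[0,0,0]],
  ],
)

```text
time_s: 10.95
ee_pos: [506.6, 52.6, 119.5]
ee_rot: [180.0, -0.0, -85.9]
force: [-1.4, -5.2, 0.7]
gripper_width: 22.0
```

```bash
python3 go.py
python3 - <<'E'
from m import *
f=load("f0.pkl")["side"]
print(onz(f,(389.5,263.9),46).round(1))
from workcell import env
import pickle
s=env.grab_frame("side")
crop(s,320,180,120,90,6,"s14.png")
E
```

```text
t 10.95 pos [506.6  52.6 119.5] rot [ 1.7997e+02 -2.0000e-02 -8.5890e+01] w 22.0 F [-1.4 -5.2  0.7] j [  5.  17. 106.  -0.  57.  91.]
[533.4 105.5  46. ]
```

View pics/s14.png

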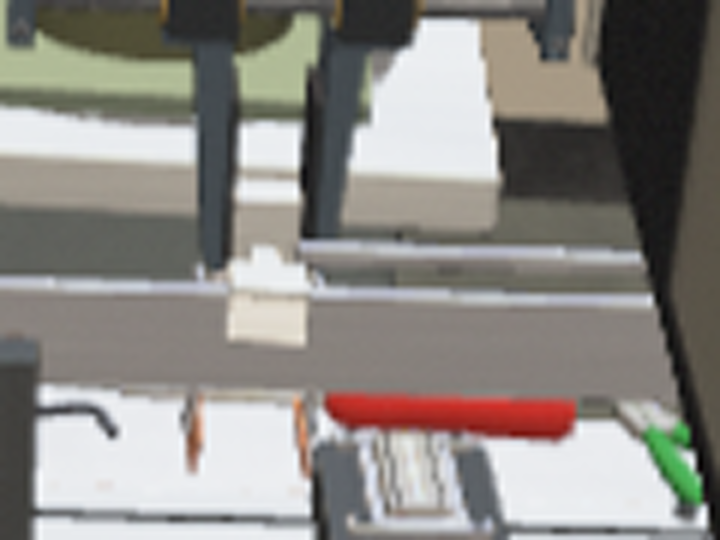

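Call:
drive_tool(
  series=[
    [1,[-4,0,0],[0,0,0]],
    [1,[-10,0,0],[0,0,0]],
    [1,[-17,0,0],[0,0,0]],
    [1,[-24,0,0],[0,0,0]],
    [1,[-30,0,0],[0,0,0]],
  ],
)

```text
time_s: 11.5
ee_pos: [504.5, 81.8, 119.5]
ee_rot: [180.0, -0.0, -85.9]
force: [-2.0, -5.0, 2.1]
gripper_width: 22.2
```

```bash
python3 go.py
```

```text
t 11.5 pos [504.5  81.8 119.5] rot [ 1.7996e+02 -4.0000e-02 -8.5910e+01] w 22.2 F [-2.  -5.   2.1] j [  8.  17. 106.  -0.  57.  94.]
```

Call:
drive_tool(
  series=[
    [1,[-5,0,0],[0,0,0]],
    [1,[-12,0,0],[0,0,0]],
    [1,[-18,0,0],[0,0,0]],
    [1,[-21.5,0,0],[0,0,0]],
    [1,[-21.5,0,0],[0,0,0]],
  ],
)

```text
time_s: 12.0
ee_pos: [502.9, 103.7, 119.5]
ee_rot: [180.0, 0.0, -85.9]
force: [-2.4, -3.0, 1.7]
gripper_width: 21.5
```

```bash
python3 go.py
python3 - <<'E'
from m import *
from workcell import env
import pickle
s=env.grab_frame("side");t=env.grab_frame("top")
pickle.dump({"side":s,"top":t},open("f15.pkl","wb"))
crop(s,350,200,90,80,8,"s15.png");crop(t,190,200,130,110,6,"t15.png")
E
```

```text
t 12.0 pos [502.9 103.7 119.5] rot [ 1.7996e+02  2.0000e-02 -8.5900e+01] w 21.5 F [-2.4 -3.   1.7] j [ 10.  18. 106.   0.  57.  96.]
```

View pics/s15.png

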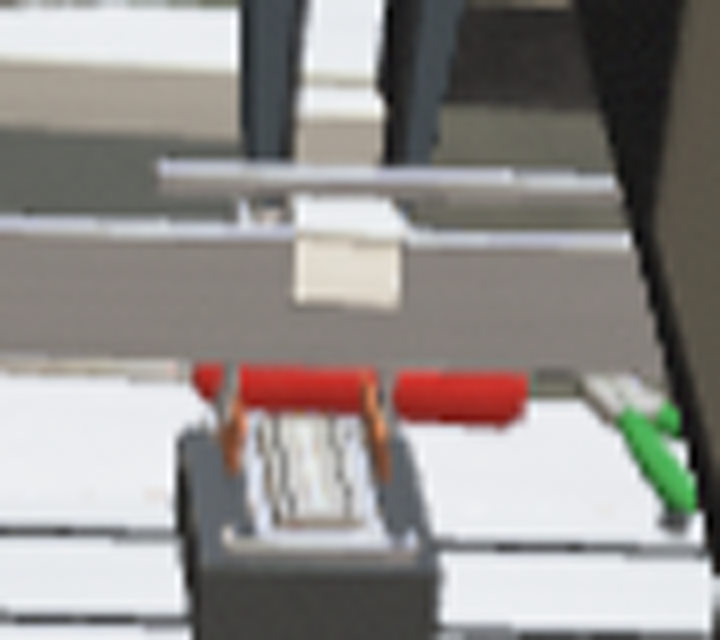

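View pics/t15.png

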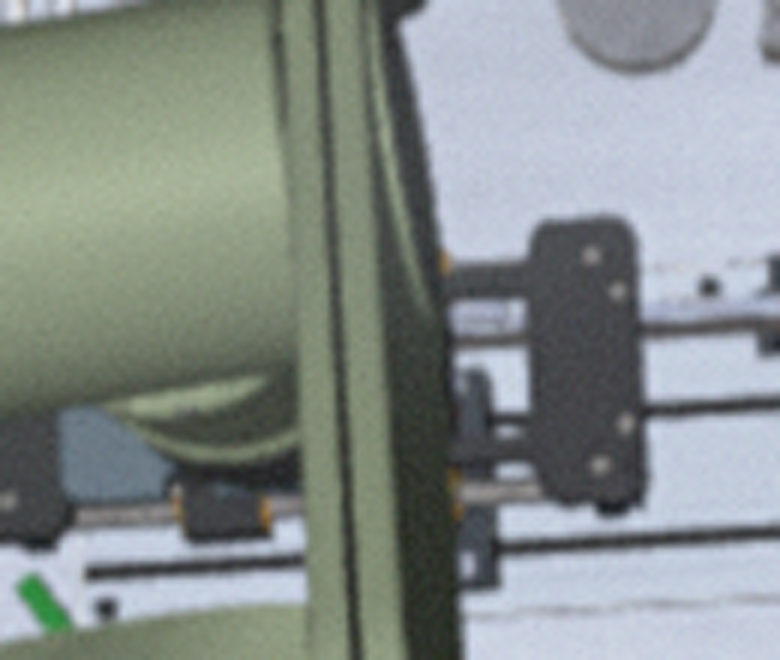

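Run:
```python
from m import *
f=load("f15.pkl")["side"]
S=lambda u,v:(u/8+350-.44,v/8+200-.44)
yd=np.array([-.0715,.9974])
def s(p): return (p[:2]-np.array([503.7,103.3]))@yd
for u,v in((241,470),(378,478)):
    p=onz(f,S(u,v),50); print("guard",p.round(1),s(p).round(2))
im=f["image"]
cv2.imwrite("pics/s15b.png",cv2.resize(im[243:275,370:408,::-1],None,fx=18,fy=18,interpolation=cv2.INTER_LANCZOS4))
```

```text
guard [521.3  86.9  50. ] -17.6
guard [520.9 119.4  50. ] 14.88
```

View pics/s15b.png

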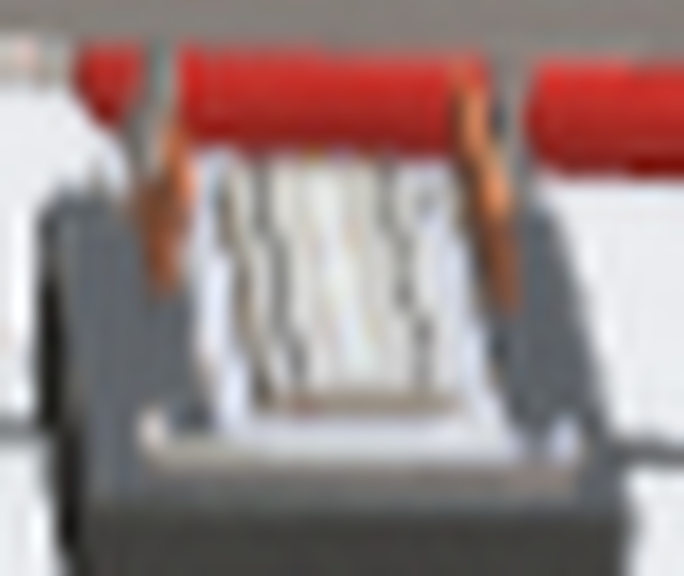

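Call:
drive_tool(
  series=[
    [1,[-1,0,0],[0,0,0]],
    [1,[-1.8,0,0],[0,0,0]],
    [1,[-1.8,0,0],[0,0,0]],
    [1,[-1.8,0,0],[0,0,0]],
    [1,[-1.8,0,0],[0,0,0]],
  ],
)

```text
time_s: 12.6
ee_pos: [502.9, 104.4, 119.5]
ee_rot: [180.0, -0.0, -85.9]
force: [-3.0, -5.1, 2.8]
gripper_width: 22.0
```

```bash
python3 go.py
python3 - <<'E'
from m import *
from workcell import env
import pickle
s=env.grab_frame("side")
pickle.dump({"side":s},open("f16.pkl","wb"))
im=s["image"]
cv2.imwrite("pics/s16b.png",cv2.resize(im[243:275,370:408,::-1],None,fx=18,fy=18,interpolation=cv2.INTER_LANCZOS4))
E
```

```text
t 12.6 pos [502.9 104.4 119.5] rot [ 1.7996e+02 -5.0000e-02 -8.5930e+01] w 22.0 F [-3.  -5.1  2.8] j [ 10.  18. 106.  -0.  57.  96.]
```

View pics/s16b.png

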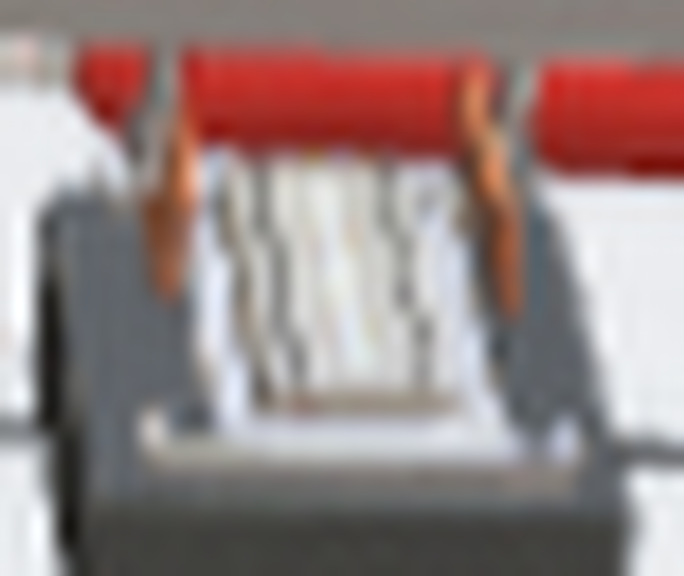

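Call:
drive_tool(
  series=[
    [1,[-1,0,0],[0,0,0]],
    [1,[-2,0,0],[0,0,0]],
    [1,[-2,0,0],[0,0,0]],
    [1,[-2,0,0],[0,0,0]],
    [1,[-2,0,0],[0,0,0]],
  ],
)

```text
time_s: 13.15
ee_pos: [502.8, 106.4, 119.5]
ee_rot: [180.0, -0.1, -85.9]
force: [-1.6, -5.0, 2.8]
gripper_width: 21.9
```

```bash
python3 go.py
python3 - <<'E'
from m import *
from workcell import env
import pickle
s=env.grab_frame("side")
pickle.dump({"side":s},open("f17.pkl","wb"))
im=s["image"]
cv2.imwrite("pics/s17b.png",cv2.resize(im[243:275,370:408,::-1],None,fx=18,fy=18,interpolation=cv2.INTER_LANCZOS4))
E
```

```text
t 13.15 pos [502.8 106.4 119.5] rot [ 1.7996e+02 -6.0000e-02 -8.5930e+01] w 21.9 F [-1.6 -5.   2.8] j [ 11.  18. 106.  -0.  57.  97.]
```

View pics/s17b.png

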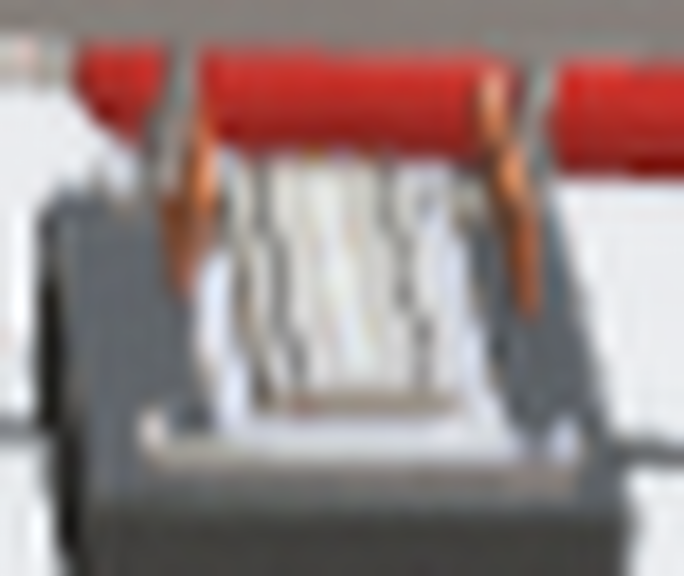

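Call:
drive_tool(
  series=[
    [0,[0,0,0],[0,0,0]],
    [0,[0,0,0],[0,0,0]],
    [0,[0,0,0],[0,0,0]],
    [0,[0,0,0],[0,0,0]],
    [0,[0,0,0],[0,0,0]],
  ],
  squeeze=15,
)

```text
time_s: 13.7
ee_pos: [503.2, 107.3, 119.6]
ee_rot: [-180.0, 0.0, -85.9]
force: [-0.7, 0.3, 0.1]
gripper_width: 59.1
```

Call:
drive_tool(
  series=[
    [0,[0,0,0],[0,0,0]],
    [0,[0,0,0],[0,0,0]],
    [0,[0,0,0],[0,0,0]],
    [0,[0,0,0],[0,0,0]],
    [0,[0,0,0],[0,0,0]],
  ],
)

```text
time_s: 14.2
ee_pos: [503.0, 107.1, 119.5]
ee_rot: [-180.0, 0.0, -85.9]
force: [-1.3, -1.1, 0.1]
gripper_width: 91.3
```

```bash
python3 go.py 503 105.9 78 -85.9
python3 - <<'E'
from m import *
from workcell import env
import pickle
s=env.grab_frame("side")
pickle.dump({"side":s},open("f18.pkl","wb"))
im=s["image"]
cv2.imwrite("pics/s18b.png",cv2.resize(im[243:275,370:408,::-1],None,fx=18,fy=18,interpolation=cv2.INTER_LANCZOS4))
crop(s,350,180,90,90,6,"s18.png")
E
```

```text
t 14.2 pos [503.  107.1 119.5] rot [-1.800e+02  1.000e-02 -8.592e+01] w 91.3 F [-1.3 -1.1  0.1] j [ 11.  18. 106.   0.  57.  97.]
shift [ 1.2  0.1 41.5] rot [-0.0001  0.0001 -0.0004]
```

View pics/s18b.png

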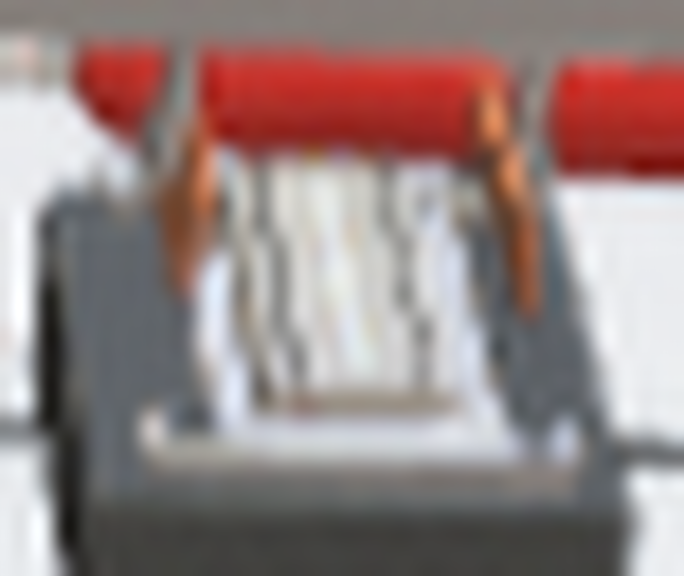

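View pics/s18.png

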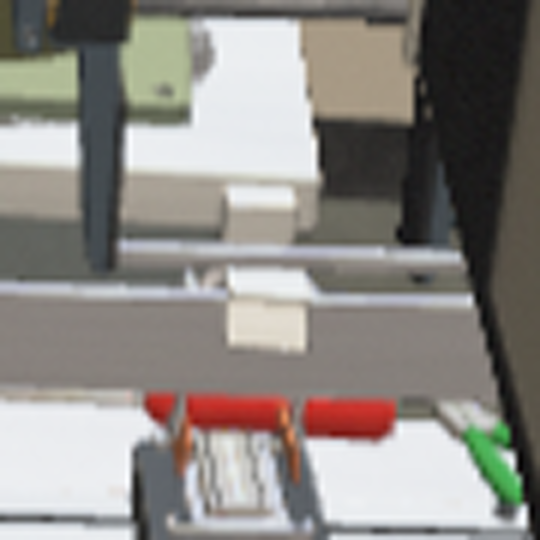

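Call:
drive_tool(
  series=[
    [0,[0.6,0,10],[0,0,0]],
    [0,[1.2,0,20],[0,0,0]],
    [0,[1.2,0,30],[0,0,0]],
    [0,[1.2,0,38],[0,0,0]],
    [0,[1.2,0,42],[0,0,0]],
  ],
)

```text
time_s: 14.75
ee_pos: [502.4, 105.7, 76.2]
ee_rot: [179.9, -0.0, -85.9]
force: [0.6, 1.0, -0.0]
gripper_width: 91.4
```

Call:
drive_tool(
  series=[
    [0.3,[0,0,0],[0,0,0]],
    [0.3,[0,0,0],[0,0,0]],
    [0.3,[0,0,0],[0,0,0]],
    [0.3,[0,0,0],[0,0,0]],
    [0.3,[0,0,0],[0,0,0]],
  ],
  squeeze=15,
)

```text
time_s: 15.25
ee_pos: [503.3, 105.9, 77.9]
ee_rot: [-180.0, 0.0, -85.9]
force: [0.0, -0.7, 0.3]
gripper_width: 63.9
```

```bash
python3 go.py 503 105.9 78 -85.9
python3 - <<'E'
from m import *
from workcell import env
import pickle
s=env.grab_frame("side")
pickle.dump({"side":s},open("f19.pkl","wb"))
crop(s,340,150,110,130,5,"s19.png")
E
```

```text
t 15.25 pos [503.3 105.9  77.9] rot [-1.7996e+02  1.0000e-02 -8.5920e+01] w 63.9 F [ 0.  -0.7  0.3] j [ 11.  20. 109.   0.  51.  97.]
shift [ 0.   0.3 -0.1] rot [-0.0007  0.0002 -0.0003]
```

View pics/s19.png

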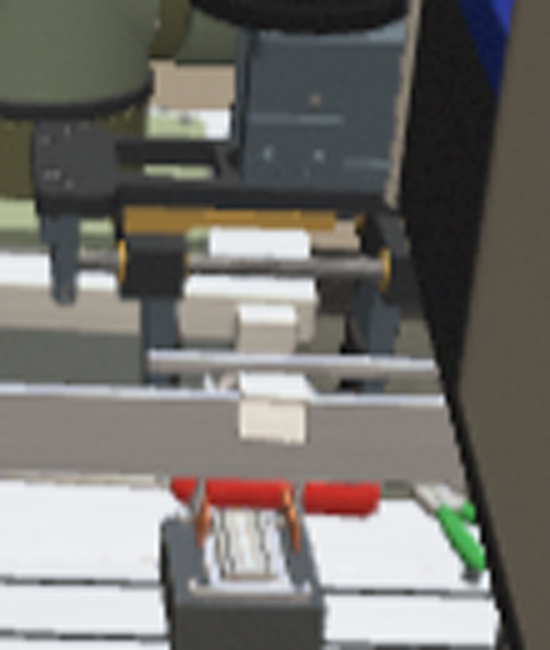

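Call:
drive_tool(
  series=[
    [0.35,[0,0,0],[0,0,0]],
    [0.4,[0,0,0],[0,0,0]],
    [0.45,[0,0,0],[0,0,0]],
    [0.48,[0,0,0],[0,0,0]],
    [0.5,[0,0,0],[0,0,0]],
  ],
  squeeze=25,
)

```text
time_s: 15.8
ee_pos: [502.9, 105.8, 77.3]
ee_rot: [180.0, 0.0, -85.9]
force: [-0.1, -0.4, -1.9]
gripper_width: 46.4
```

Call:
drive_tool(
  series=[
    [0.51,[0,0,0],[0,0,0]],
    [0.52,[0,0,0],[0,0,0]],
    [0.53,[0,0,0],[0,0,0]],
    [0.54,[0,0,0],[0,0,0]],
    [0.54,[0,0,0],[0,0,0]],
  ],
)

```text
time_s: 16.3
ee_pos: [503.0, 105.9, 77.5]
ee_rot: [180.0, 0.0, -85.9]
force: [-0.0, 0.4, -1.4]
gripper_width: 42.0
```

```bash
python3 go.py
python3 - <<'E'
from m import *
from workcell import env
import pickle
s=env.grab_frame("side")
pickle.dump({"side":s},open("f20.pkl","wb"))
im=s["image"]
cv2.imwrite("pics/s20b.png",cv2.resize(im[243:275,370:408,::-1],None,fx=18,fy=18,interpolation=cv2.INTER_LANCZOS4))
E
```

```text
t 16.3 pos [503.  105.9  77.5] rot [179.99   0.   -85.92] w 42.0 F [-0.   0.4 -1.4] j [ 11.  20. 109.   0.  51.  97.]
```

View pics/s20b.png

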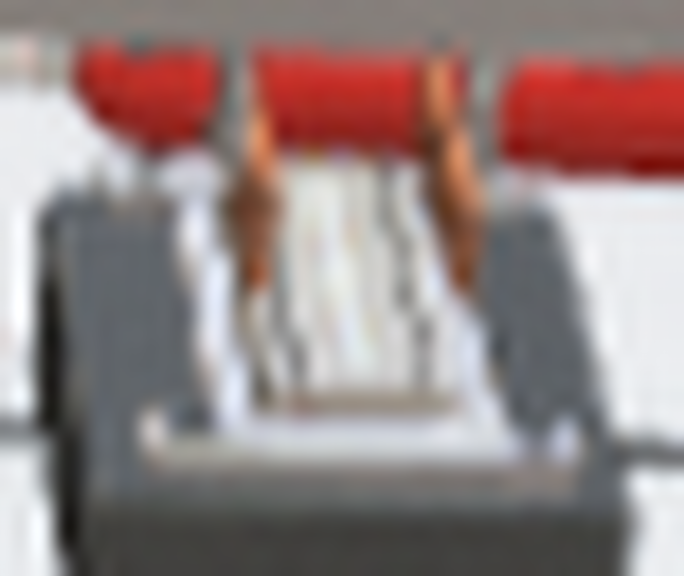

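Call:
drive_tool(
  series=[
    [0.545,[0,0,0],[0,0,0]],
    [0.55,[0,0,0],[0,0,0]],
    [0.555,[0,0,0],[0,0,0]],
    [0.56,[0,0,0],[0,0,0]],
    [0.56,[0,0,0],[0,0,0]],
  ],
)

```text
time_s: 16.85
ee_pos: [503.1, 105.9, 77.5]
ee_rot: [180.0, 0.0, -85.9]
force: [0.6, -0.0, -1.5]
gripper_width: 40.3
```

```bash
python3 go.py
python3 - <<'E'
from m import *
from workcell import env
import pickle
s=env.grab_frame("side")
pickle.dump({"side":s},open("f21.pkl","wb"))
for n in("18","21"):
    im=load(f"f{n}.pkl")["side"]["image"]
    cv2.imwrite(f"pics/c{n}.png",cv2.resize(im[205:275,365:410,::-1],None,fx=8,fy=8,interpolation=cv2.INTER_LANCZOS4))
a=np.hstack([cv2.imread("pics/c18.png"),cv2.imread("pics/c21.png")]); cv2.imwrite("pics/cmp21.png",a)
im=s["image"]
cv2.imwrite("pics/s21b.png",cv2.resize(im[243:275,370:408,::-1],None,fx=18,fy=18,interpolation=cv2.INTER_LANCZOS4))
E
```

```text
t 16.85 pos [503.1 105.9  77.5] rot [180.     0.   -85.92] w 40.3 F [ 0.6 -0.  -1.5] j [ 11.  20. 109.   0.  51.  97.]
```

View pics/cmp21.png

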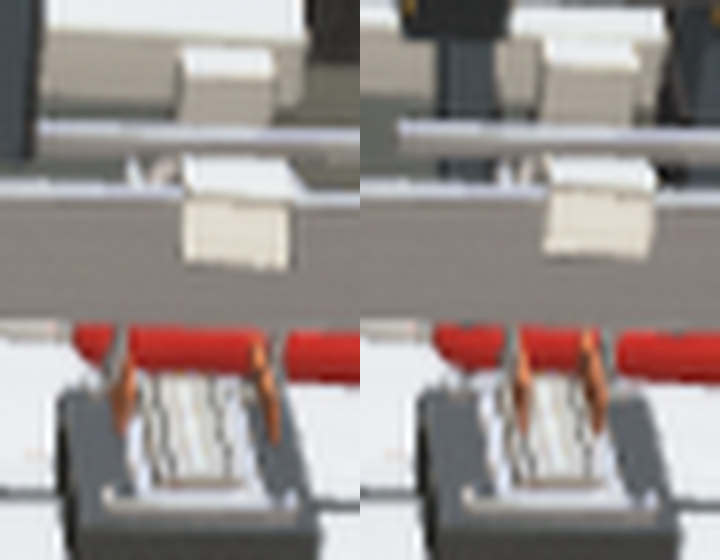

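View pics/s21b.png

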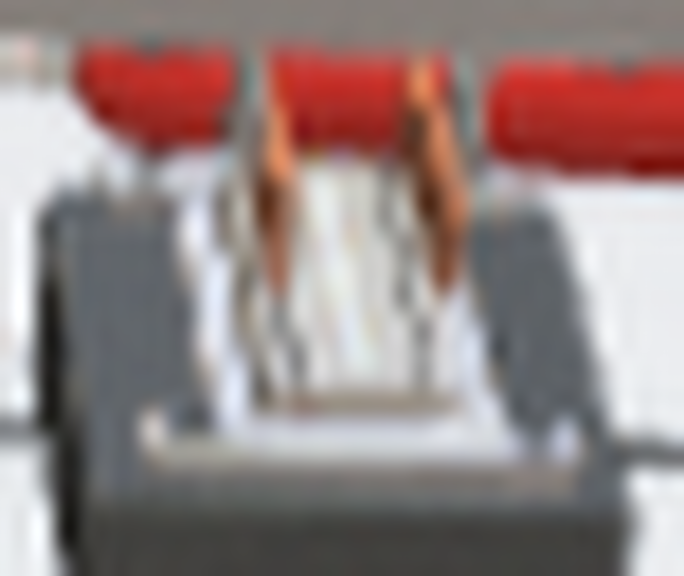

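Call:
drive_tool(
  series=[
    [0.56,[0.2,0,0.7],[0,0,0]],
    [0.56,[0.4,0,1.4],[0,0,0]],
    [0.565,[0.6,0,2.1],[0,0,0]],
    [0.57,[0.7,0,2.7],[0,0,0]],
    [0.57,[0.7,0,2.7],[0,0,0]],
  ],
)

```text
time_s: 17.4
ee_pos: [503.3, 105.2, 75.0]
ee_rot: [-180.0, 0.0, -85.9]
force: [-0.7, 0.0, 0.5]
gripper_width: 39.4
```

```bash
python3 go.py
cat > v.py <<'E'
import sys
from m import *
from workcell import env
import pickle
n=sys.argv[1]
s=env.grab_frame("side")
pickle.dump({"side":s},open(f"f{n}.pkl","wb"))
im=s["image"];i0=load("f18.pkl")["side"]["image"]
a=np.hstack([cv2.resize(x[205:275,365:410,::-1],None,fx=8,fy=8,interpolation=cv2.INTER_LANCZOS4) for x in(i0,im)])
cv2.imwrite(f"pics/cmp{n}.png",a)
cv2.imwrite(f"pics/s{n}b.png",cv2.resize(im[243:275,370:408,::-1],None,fx=18,fy=18,interpolation=cv2.INTER_LANCZOS4))
E
python3 v.py 22
```

```text
t 17.4 pos [503.3 105.2  75. ] rot [-1.7998e+02  1.0000e-02 -8.5920e+01] w 39.4 F [-0.7  0.   0.5] j [ 11.  21. 109.   0.  51.  96.]
```

View pics/cmp22.png

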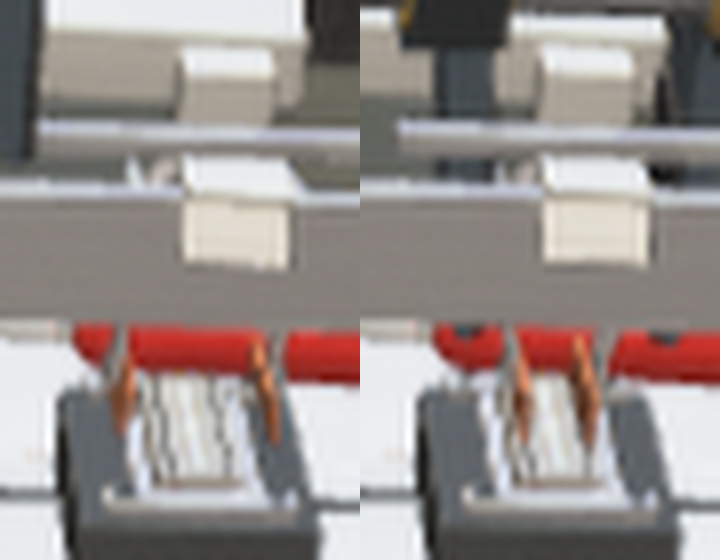

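View pics/s22b.png

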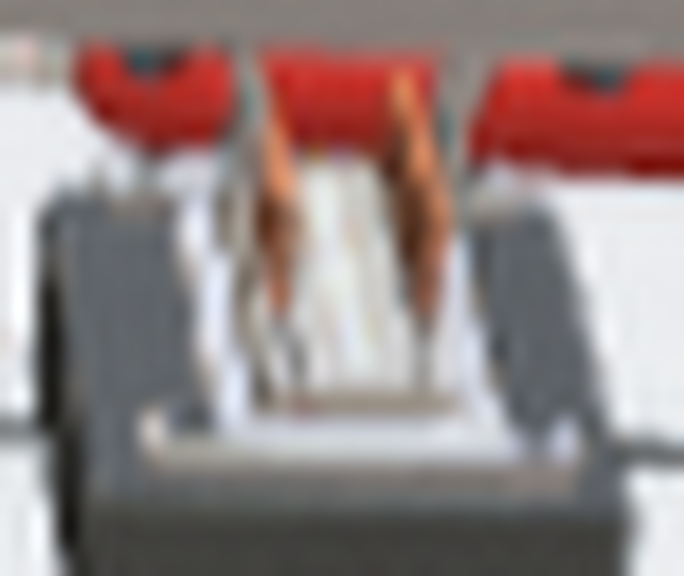

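Call:
drive_tool(
  series=[
    [0.57,[-0.4,0,0],[0,0,0]],
    [0.57,[-0.4,0,0],[0,0,0]],
    [0.57,[-0.4,0,0],[0,0,0]],
    [0.57,[-0.4,0,0],[0,0,0]],
    [0.57,[-0.4,0,0],[0,0,0]],
  ],
)

```text
time_s: 17.95
ee_pos: [503.3, 105.5, 75.0]
ee_rot: [-180.0, -0.0, -85.9]
force: [-0.4, -1.3, 1.3]
gripper_width: 39.4
```

Call:
drive_tool(
  series=[
    [0.57,[0,0,0],[0,0,0]],
    [0.57,[0,0,0],[0,0,0]],
    [0.57,[0,0,0],[0,0,0]],
    [0.57,[0,0,0],[0,0,0]],
    [0.57,[0,0,0],[0,0,0]],
  ],
)

```text
time_s: 18.45
ee_pos: [503.3, 105.6, 74.9]
ee_rot: [-180.0, 0.0, -85.9]
force: [0.4, -2.0, 2.6]
gripper_width: 39.2
```

```bash
python3 go.py; python3 v.py 23
```

```text
t 18.45 pos [503.3 105.6  74.9] rot [-179.98    0.    -85.92] w 39.2 F [ 0.4 -2.   2.6] j [ 11.  21. 109.  -0.  51.  96.]
```

View pics/s23b.png

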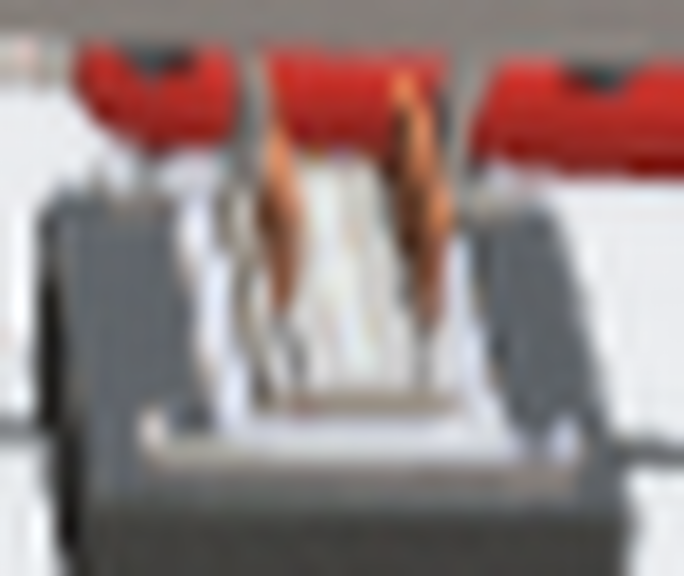

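View pics/cmp23.png

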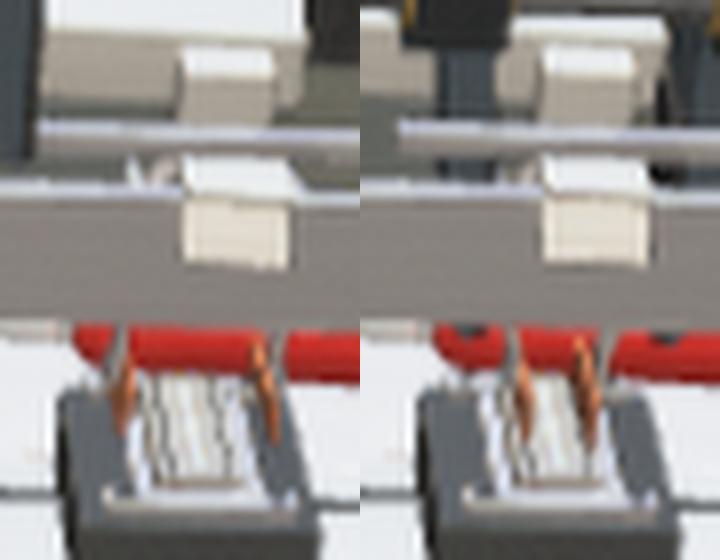

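```bash
python3 -c "
from workcell import env
print(env.job_done()); s=env.state(); print(s['time_s'],s['force'],s['gripper_width'],s['ee_pos'])"
```

```text
the job is handed in; nothing more can be done
None
the job is handed in; nothing more can be done
```

The job is handed in at about 18.5 s. No verdict was reported, and I could not read the state after hand-in. The tweezers are on the jig's rail with the guards squeezed over the two scribed lines.

**What I did**
- I took the tweezers off the stand by the head. They tilted about 0.2 rad in the grip, so I tilted the tool to bring them upright.
- I hooked them on the rail at its open right-hand end and let go to seat them.
- I gripped the head again, slid them under the keeper and centred the open jaws on the seam.
- I released the head, moved down and pinched the arms.

**Last checks, from the side camera**
- **Gap:** about 13.6 mm between the guards, with their middle within about 1 mm of the seam.
- **Seating:** the hook sits at the same height on the rail as when it hung free. The guards stood above the coupon.
- **Hold:** the fingers were steady at 39.2 mm. The force on the tool was only 2 to 3 N and was still rising slightly over the last two calls.

**What disagreed**
- The first squeeze lifted the hook about 3 mm. I lowered the tool until the hook was seated again.
- The camera-based target and the robot's own position differed by about 2.5 mm along the rail. I trusted the direct view of the guards against the scribed lines.
- I could not measure the force on each arm. I inferred it from the squeeze setting and the closed gap.
- I saw no sign of the parts tin, loupe or shim roll being touched, but I took no measurement of them at the end.

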